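# Nest the measuring cups in their tray

## Robot

A 7-joint arm with a two-finger parallel gripper is mounted at the origin on a cart in front of the work surface, level with it; the furniture and walls round the work are solid. World frame = base frame: x ahead of the robot, y to its left, z up, the work surface at z = 0. Lengths are in m, angles in rad, forces in N, time in s.
With the tool pointing down it reaches from about 0.4 to 0.85 m from the base axis. Payload 10.4 kg.
Tool frame: the origin (TCP) lies at the very end of the fingers, on their centre line; the grasp point (between the pads) lies 19 mm behind it; y points along the fingers, x is the direction in which the jaws open and shut, and the axes are right-handed (so a half turn about y gives the same grasp; the last joint's range is limited). The gripper opens to 87 mm and grips with 3 to 60 N. Pads are 19 mm wide; open, the fingers measure 117 mm over their backs; the gripper's body (75 mm by 190 mm) begins 51 mm behind the grasp point.
Start: joints at [-1.151, 0.332, -0.065, 1.46, 0.022, 1.35, -0.088], TCP at [0.268, 0.565, 0.223] pointing down, gripper open.
Joint ranges: [-2.6, 2.6], [-0.5, 2.12], [-1.47, 1.34], [0.16, 2.42], [-1.27, 4.41], [0.06, 2.06], [-2.6, 2.6]. Speed limits (rad/s): [2.22, 2.22, 2.79, 2.79, 3.14, 3.14, 3.14].

## Interface

Orientations are given as a unit quaternion [x, y, z, w].
In Python, from bench import readout, vision, r gives the robot as it stands.
- The arm moves only by the tool arm_command, never from a script. Its argument "targets" is a list that holds one entry, the list of rows, each a list of 6 numbers: the shift along the tool's x, y, z in m, then the turn, a rotation vector about the tool's x, y, z in degrees. A call has 1 to 12 rows; each row shifts and turns the commanded pose from where the row before left it, along the tool's axes as they then stand; what a row does not reach is not made up. A row lasts 1/12 s, in which the tool goes at most 41.7 mm and 7.16 degrees, less where a joint would pass 70% of its speed; a pose out of reach is approached as far as the arm can. A call is refused whole if a number of a shift passes 0.0417 or a number of a turn 7.16, either way. A call with a gripper value outside its range is refused whole. "hand" is the opening, from 0 (shut) to 1 (fully open), set as the call begins (left out, the last holds). The fingers move at their own pace and stop on an object; "grip_force" is the grip in N (left out, the last holds). Time passes only in rows, so rows that do not move let the fingers close. It gives the time, the measured TCP pose, the force and the opening at its end, in the units of the state.
- readout.read_state(): the state, without advancing time (a new reading comes with each control period).
- vision.camera(name): name is "scene" or "top" or "wrist"; returns a dict with "pixels" (420x560x3 uint8, blue, green, red), "fovy" (degrees; the focal length in pixels is half the picture's height over the tangent of half this angle, whatever the lens; pixels are square), "cx", "cy" (the principal point, pixels), "R" (3x3) and "t" (3): a world point X has camera coordinates R X + t; the wrist camera has in their place "mount" (4x4, takes a point from camera to tool coordinates, whose origin is the TCP and whose axes are the tool frame's). Camera axes: x right, y down, z forward; pixel columns grow to the right and rows downward; lengths in m; the calibration is good to about 2 mm. The wrist camera is an equidistant fisheye: a pixel r from the principal point sees the ray r / f radians off the axis. A picture is of the moment at which its call begins: read the wrist's pose just before it. There is no depth.
- r.close_job(): hands the job in, once; it reports no verdict.
The state is a dict: "time": time; "joint_positions": joint angles; "joint_vel": joint speeds; "joint_torque": joint torques, N m; "ee_pos": TCP position; "eef_rot": TCP orientation; "ft_force": force on the tool from outside, world axes, zero at the start; "torque": the same for the moment, N m; "width": finger opening in m.
Only numpy, scipy, OpenCV 4.12 (cv2) and the standard library are available. Lean on these libraries where they do the work, as an engineer would, in place of code of your own. Each camera call takes 0.05 s, during which the arm holds its last target.

## Task

Put the set of four round steel measuring cups away in the shallow wooden tray: the largest stands flat on the tray's floor and the others are nested one inside the other in order of size, each right down on the floor of the next larger one, all upright and let go. The square scoop and the two empty glass bowls are not part of the set, so leave them where they stand, and do not tip a cup over on the way.

Things in the scene. Friction and masses are not known exactly. Their poses are not given: they have to be found in the camera images.
- cup_a: The largest of the four round plain steel measuring cups, loose, 120 g: outside diameter 112 mm at the rim, 100 at the foot, height 38, wall 2.5, floor 3. Its level handle, 14 wide x 5 thick, runs along its own -x with its mid-thickness at rim height, straight from the rim and ending 127 mm from the axis; pinch it across, about 91 mm from the axis. Origin: centre of the underside, z up.
- cup_b: The second largest of the four round plain steel measuring cups, loose, 90 g: outside diameter 90 mm at the rim, 80 at the foot, height 42, wall 2.5, floor 3. Its level handle, 14 wide x 5 thick, runs along its own -x with its mid-thickness at rim height, straight from the rim and ending 116 mm from the axis; pinch it across, about 80 mm from the axis. Origin: centre of the underside, z up.
- cup_c: The second smallest of the four round plain steel measuring cups, loose, 70 g: outside diameter 70 mm at the rim, 60 at the foot, height 46, wall 2.5, floor 3. Its level handle, 14 wide x 5 thick, runs along its own -x with its mid-thickness at rim height, straight from the rim and ending 106 mm from the axis; pinch it across, about 70 mm from the axis. Origin: centre of the underside, z up.
- cup_d: The smallest of the four round plain steel measuring cups, loose, 55 g: outside diameter 52 mm at the rim, 42 at the foot, height 50, wall 2.5, floor 3. Its level handle, 14 wide x 5 thick, runs along its own -x with its mid-thickness at rim height, straight from the rim and ending 97 mm from the axis; pinch it across, about 61 mm from the axis. Origin: centre of the underside, z up.
- tray: Shallow square tray of light wood, fixed, 150 x 150 x 18 mm, walls and floor 6 mm thick; handles pass above its walls. Origin: centre of the underside; z up. Nested cups stand floor on floor, 3 mm apart, with about 7 mm play all round. Handles may point any way, but one straight above another leaves no room for the fingertips holding it: fan them out or use opposite sides.
- square_scoop: Square steel scoop, loose, 66 x 66 mm, 42 mm high, with a flat handle like the cups' along its own -x reaching 104 mm from its middle. Not part of the set: it stays where it is. Origin: centre of the underside.
- glass_bowl: Clear round glass bowl without a handle, loose, 112 mm in diameter, 42 mm high. Not part of the set: it stays where it is. Origin: centre of the underside.
- dessert_glass: Clear round dessert glass without a handle, loose, 83 mm in diameter, 36 mm high. Not part of the set: it stays where it is. Origin: centre of the underside.
Things that resemble listed ones, but are neither listed nor needed, are in the scene too. Leave any red look-alike of the cup_b alone.

How it is judged:
By the outcome, as a careful person would: the job done as asked, in the order asked, and still so for the second after the job is handed in, with the robot touching nothing.
It also fails if it takes over 107 s, if anything falls off the work surface, if the arm or the gripper's body presses on something with over 40 N, if the wrist force passes 120 N, or if a joint passes its speed limit or range.

## Working session

There is one attempt and no reset: what is moved stays moved. The work goes in short steps, Python scripts to look and compute and a tool call to move; the robot and the scene stay as the last step left them, time stands still between calls to the robot, and variables do not carry over. Pictures are saved under pics/ and viewed, and the job is handed in when it is done.

Besides the shell and the picture viewer there is one more tool, called after "Emit:" as a command line: name --argument value ..., lists and objects as JSON in quotes. arm_command: Moves the arm, as the interface text tells. Its arguments: {"type":"object","properties":{"targets":{"type":"array","items":{"type":"array","items":{"type":"array","items":{"type":"number"}}}},"hand":{"type":"number"},"grip_force":{"type":"number"}},"required":["targets"]}

```bash
ls; mkdir -p pics; python3 - <<'E'
from bench import readout, vision, r
import cv2
s=readout.read_state();print(s)
for n in ("scene","top","wrist"):
    c=vision.camera(n);cv2.imwrite(f"pics/{n}0.png",c["pixels"]);print({k:v for k,v in c.items() if k!="pixels"})
E
```

```text
pics
{'time': 0.0, 'joint_positions': array([-1.15058962,  0.33287441, -0.06469738,  1.46096297,  0.02159622,
        1.3498911 , -0.08851717]), 'joint_vel': array([-3.96611533e-04,  7.14280105e-04, -1.73164768e-03, -1.52706438e-03,
       -5.65323585e-05, -1.80066097e-04, -2.60402754e-03]), 'joint_torque': array([-5.51001813e-04, -6.23265052e+01,  2.41896871e-02, -3.89884615e+01,
       -6.14009541e-02,  4.00108576e-02,  1.37115726e-04]), 'ee_pos': array([0.26763484, 0.56436022, 0.22174201]), 'eef_rot': array([ 0.59788552,  0.37757807, -0.37841361, -0.59730298]), 'ft_force': array([0.3511135 , 1.3096814 , 0.02434897]), 'torque': array([-0.01911282,  0.04041421, -0.00273727]), 'width': 0.08708649669390726}
{'fovy': 43.338993215478844, 'cx': 269.88635002553195, 'cy': 208.52211613442375, 'R': array([[-0.58529267, -0.81054618, -0.02115152],
       [-0.4750808 ,  0.3639604 , -0.8011436 ],
       [ 0.65706219, -0.45885479, -0.59809828]]), 't': array([0.37702471, 0.28122342, 1.51332599])}
{'fovy': 52.97798059559094, 'cx': 275.80868640545685, 'cy': 211.55263465587257, 'R': array([[ 0.0142316 , -0.999725  ,  0.01863842],
       [-0.98656291, -0.01707357, -0.16248726],
       [ 0.1627608 , -0.01607552, -0.98653459]]), 't': array([0.01484862, 0.55897874, 1.33440325])}
{'fovy': 65.70646984690485, 'cx': 278.98081554363694, 'cy': 209.5126710790318, 'mount': array([[ 9.99999311e-01, -3.71673097e-04,  1.11375623e-03,
         5.41611237e-04],
       [-1.17283237e-03, -2.71522585e-01,  9.62431354e-01,
        -1.61606995e-01],
       [-5.52998702e-05, -9.62431996e-01, -2.71522834e-01,
         7.45043841e-02],
       [ 0.00000000e+00,  0.00000000e+00,  0.00000000e+00,
         1.00000000e+00]])}
```

View pics/scene0.png

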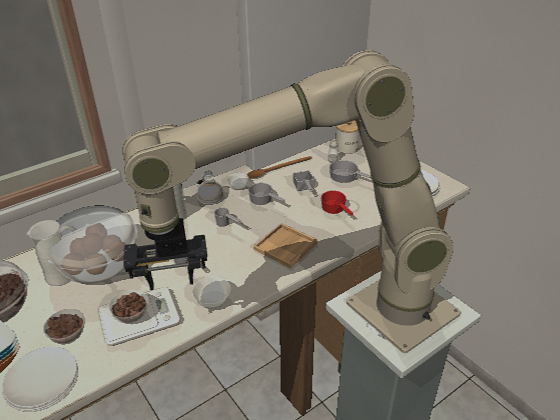

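View pics/top0.png

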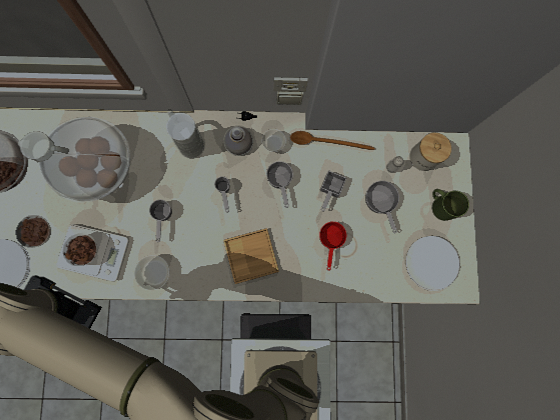

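View pics/wrist0.png

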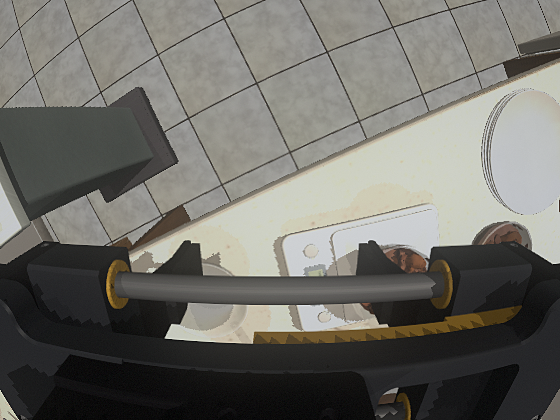

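```bash
cat > h.py <<'E'
import numpy as np, cv2
from scipy.spatial.transform import Rotation as Ro
from bench import readout, vision, r
def K(c):
    h,w=c["pixels"].shape[:2]; return (h/2)/np.tan(np.radians(c["fovy"])/2)
def ray_px(c,u,v,z):
    f=K(c); d=np.array([(u-c["cx"])/f,(v-c["cy"])/f,1.]); R=c["R"];o=-R.T@c["t"]; d=R.T@d
    return o+d*(z-o[2])/d[2]
def proj(c,X):
    f=K(c); p=np.asarray(X)@c["R"].T+c["t"]; return np.c_[c["cx"]+f*p[:,0]/p[:,2], c["cy"]+f*p[:,1]/p[:,2]]
def wpose(c,s):
    T=Ro.from_quat(s["eef_rot"]).as_matrix(); M=c["mount"]
    return T@M[:3,:3], T@M[:3,3]+s["ee_pos"]
def wray(c,s,u,v,z):
    Rc,o=wpose(c,s); f=K(c); q=np.array([u-c["cx"],v-c["cy"]]); rr=np.hypot(*q); th=rr/f
    d=np.r_[np.sin(th)*q/max(rr,1e-9),np.cos(th)]; d=Rc@d
    return o+d*(z-o[2])/d[2]
def wproj(c,s,X):
    Rc,o=wpose(c,s); p=(np.asarray(X)-o)@Rc; f=K(c)
    rho=np.hypot(p[:,0],p[:,1]); th=np.arctan2(rho,p[:,2]); k=f*th/np.maximum(rho,1e-9)
    return np.c_[c["cx"]+k*p[:,0],c["cy"]+k*p[:,1]]
def snap(n,fn):
    s=readout.read_state(); c=vision.camera(n); cv2.imwrite("pics/"+fn+".png",c["pixels"]); 
    import pickle; pickle.dump((s,c),open("pics/"+fn+".pkl","wb")); return s,c
CUP=dict(a=(.056,.038,.127,.05),b=(.045,.042,.116,.04),c=(.035,.046,.106,.03),d=(.026,.050,.097,.021))
E
python3 - <<'E'
from h import *
s,c=snap("top","t1")
im=c["pixels"]
cr=im[130:290,120:420]; cv2.imwrite("pics/t1c.png",cv2.resize(cr[:, :150],None,fx=5,fy=3.75*1.0,interpolation=2)) if 0 else None
tiles=[("a",383,200),("b",281,180),("c",161,215),("d",225,190),("tray",251,256),("sq",335,185)]
o=[]
for n,u,v in tiles:
    t=cv2.resize(im[v-32:v+32,u-32:u+32],(256,256),interpolation=cv2.INTER_CUBIC); cv2.putText(t,f"{n} {u-32},{v-32}",(5,15),0,.5,(0,0,255)); o.append(t)
cv2.imwrite("pics/t1c.png",np.vstack([np.hstack(o[:3]),np.hstack(o[3:])]))
for n,u,v in tiles: print(n,ray_px(c,u,v,.04))
E
```

```text
a [ 0.60461126 -0.33167624  0.04      ]
b [0.66637222 0.0077925  0.04      ]
c [0.54169182 0.39849181 0.04      ]
d [0.62894822 0.19270083 0.04      ]
tray [0.41279175 0.10159238 0.04      ]
sq [ 0.65265545 -0.17236827  0.04      ]
```

View pics/t1c.png

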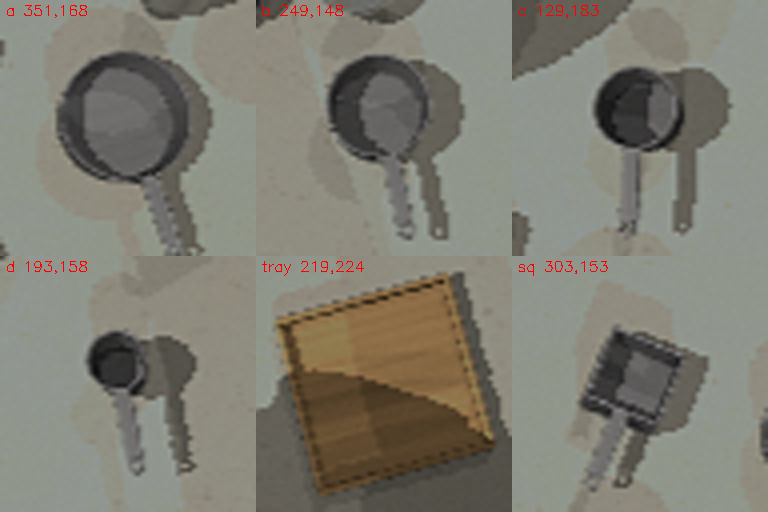

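```bash
python3 - <<'E'
from h import *
s,c=snap("top","t2"); im=c["pixels"].copy()
P=dict(a=((381.5,197.2),(396.2,231)),b=((279.5,174.8),(286.3,207)),c=((160.5,210.3),(158.3,241)),d=((222,184.5),(227.5,212.3)))
big=cv2.resize(im,None,fx=6,fy=6,interpolation=cv2.INTER_CUBIC)
o=[]
th=np.linspace(0,2*np.pi,60)
print("cam",-c["R"].T@c["t"])
def dr(X,close=True,col=(0,0,255)):
    p=(proj(c,X)+.5)*6-.5
    cv2.polylines(big,[np.round(p).astype(int)],close,col,1)
for k,(ce,e) in P.items():
    R,h,L,f=CUP[k]; C=ray_px(c,*ce,h); E=ray_px(c,*e,h); d=E-C; yaw=np.degrees(np.arctan2(d[1],d[0]))
    print(k,C.round(4),"handle dir deg",yaw.round(1),"len",np.hypot(*d[:2]).round(4),L)
    dr(np.c_[C[0]+R*np.cos(th),C[1]+R*np.sin(th),th*0+h])
    dr(np.c_[C[0]+f*np.cos(th),C[1]+f*np.sin(th),th*0],col=(255,0,0))
    u=d/np.linalg.norm(d); n=np.array([-u[1],u[0],0])*.007
    dr(np.array([C+u*R+n,C+u*L+n,C+u*L-n,C+u*R-n]))
# tray corners top z .018
tr=np.array([(277,323),(452,276),(493,440),(320,490)],float); tr=(tr-[256,256])/4+[219,224]
W=np.array([ray_px(c,*p,.018) for p in tr]);print(W.round(4),W.mean(0),[np.linalg.norm(W[i]-W[i-1]).round(4) for i in range(4)],np.degrees(np.arctan2(*(W[0]-W[1])[1::-1])))
for k,(u,v) in dict(a=(383,205),b=(281,185),c=(161,220),d=(225,195),tray=(251,256)).items():
    o.append(big[v*6-144:v*6+144,u*6-130:u*6+130])
o.append(o[0]*0);cv2.imwrite("pics/t2c.png",np.vstack([np.hstack(o[:3]),np.hstack(o[3:])]))
E
```

```text
cam [0.33406783 0.04583952 1.40698513]
a [ 0.6144 -0.3275  0.038 ] handle dir deg -158.0 len 0.1213 0.127
b [0.6836 0.0131 0.042 ] handle dir deg -167.6 len 0.1111 0.116
c [0.5562 0.3995 0.046 ] handle dir deg 179.3 len 0.1003 0.106
d [0.6451 0.2021 0.05  ] handle dir deg -167.1 len 0.0947 0.097
[[0.4628 0.1918 0.018 ]
 [0.5041 0.0483 0.018 ]
 [0.3699 0.0125 0.018 ]
 [0.3276 0.1523 0.018 ]] [0.41609507 0.10120696 0.018     ] [np.float64(0.1408), np.float64(0.1493), np.float64(0.1389), np.float64(0.1461)] 106.07970991210294
```

View pics/t2c.png

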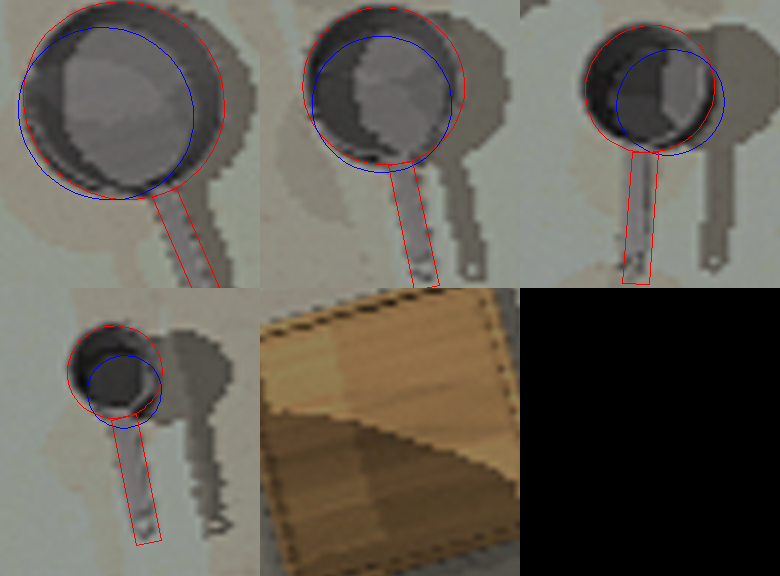

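```bash
cat >> h.py <<'E'
def phi(s): 
    R=Ro.from_quat(s["eef_rot"]).as_matrix(); return np.degrees(np.arctan2(R[1,0],R[0,0])),R
def plan(xyz,ph,N=None,turn=None,vmax=.040,wmax=7.0):
    """rows to reach TCP xyz, tool-x azimuth ph. turn: signed azimuth change"""
    s=readout.read_state(); p,R=phi(s); d=np.asarray(xyz)-s["ee_pos"]
    if turn is None: turn=(ph-p+180)%360-180
    n=N or max(1,int(np.ceil(max(np.linalg.norm(d)/vmax,abs(turn)/wmax))))
    q=p; pos=np.array(s["ee_pos"]); rows=[]
    for i in range(n):
        a=np.radians(q); want=s["ee_pos"]+d*(i+1)/n-pos
        ex=np.array([np.cos(a),np.sin(a),0]); ez=np.array([-np.sin(a),np.cos(a),0])
        v=np.round([want@ex,-want[2],want@ez],3); t=np.round((p+turn*(i+1)/n)-q,1 if n<3 else 0)
        if i==n-1: t=np.round(p+turn-q,1)
        pos=pos+v[0]*ex+np.array([0,0,-v[1]])+v[2]*ez; q+=t
        rows.append([*map(float,v),0,float(-t) if t else 0,0])
    for i in range(0,n,12): print(str(rows[i:i+12]).replace(" ",""))
    print("from",s["ee_pos"].round(3),round(p,1),"to",pos.round(4),round(q,1),"turn",round(turn,1))
    return rows
def st():
    s=readout.read_state(); p,R=phi(s)
    tilt=R.T@np.cross(R[:,1],[0,0,-1.])  # rotvec (tool axes) to make y down
    print("t",round(s["time"],2),"tcp",s["ee_pos"].round(4),"phi",round(p,1),"tiltfix",np.degrees(tilt).round(2),"F",s["ft_force"].round(1),"w",round(s["width"],4),"q",s["joint_positions"].round(2)); return s
E
python3 - <<'E'
from h import *
# a: grip at 91mm
C=np.array([.6144,-.3275]);H=np.radians(-158)
g=C+.091*np.array([np.cos(H),np.sin(H)]);print(g)
plan([*g,.15],-68,turn=-132.7)
E
```

```text
[ 0.53002627 -0.3615892 ]
[[-0.029,0.003,-0.025,0,5.0,0],[-0.027,0.003,-0.028,0,6.0,0],[-0.023,0.003,-0.031,0,5.0,0],[-0.021,0.003,-0.032,0,5.0,0],[-0.018,0.002,-0.034,0,6.0,0],[-0.014,0.003,-0.036,0,5.0,0],[-0.012,0.003,-0.037,0,5.0,0],[-0.007,0.003,-0.037,0,5.0,0],[-0.005,0.003,-0.039,0,6.0,0],[-0.001,0.003,-0.038,0,5.0,0],[0.003,0.003,-0.038,0,5.0,0],[0.006,0.003,-0.038,0,6.0,0]]
[[0.01,0.003,-0.038,0,5.0,0],[0.014,0.002,-0.036,0,5.0,0],[0.016,0.003,-0.034,0,6.0,0],[0.02,0.003,-0.033,0,5.0,0],[0.023,0.003,-0.031,0,5.0,0],[0.025,0.003,-0.029,0,6.0,0],[0.029,0.003,-0.027,0,5.0,0],[0.03,0.003,-0.023,0,5.0,0],[0.032,0.003,-0.021,0,5.0,0],[0.034,0.003,-0.018,0,6.0,0],[0.036,0.002,-0.014,0,5.0,0],[0.037,0.003,-0.011,0,5.0,0]]
[[0.038,0.003,-0.008,0,5.7,0]]
from [0.268 0.565 0.222] 64.6 to [ 0.5305 -0.3617  0.1502] -68.1 turn -132.7
```

What could be mistaken, in top-view pixels:
- **cup_a:** pan at (382,197), about 33 px or 112 mm across. Rivals are the red pan (333,236) and the glasses (155,270) and (277,142).
- **cup_b:** (280,175), about 90 mm. Rivals are the red look-alike (333,236) and the square scoop (335,183).
- **cup_c:** (160,210).
- **cup_d:** (222,185).

The close crop confirms that these four are plain round grey cups with handles, in the right sizes. Cup_a goes first.

Emit:
arm_command --targets '[[[-0.029,0.003,-0.025,0,5,0],[-0.027,0.003,-0.028,0,6,0],[-0.023,0.003,-0.031,0,5,0],[-0.021,0.003,-0.032,0,5,0],[-0.018,0.002,-0.034,0,6,0],[-0.014,0.003,-0.036,0,5,0],[-0.012,0.003,-0.037,0,5,0],[-0.007,0.003,-0.037,0,5,0],[-0.005,0.003,-0.039,0,6,0],[-0.001,0.003,-0.038,0,5,0],[0.003,0.003,-0.038,0,5,0],[0.006,0.003,-0.038,0,6,0]]]' --hand 0.5

```text
time: 1.25
ee_pos: [0.3934, 0.1188, 0.1876]
eef_rot: [-0.707, -0.003, 0.002, 0.707]
ft_force: [1.2, 0.6, -0.1]
width: 0.0433
```

```bash
python3 - <<'E'
from h import *
st(); plan([.530,-.3616,.15],-68)
E
```

```text
t 1.25 tcp [0.3934 0.1188 0.1876] phi 0.4 tiltfix [-0.04 -0.    0.03] F [ 1.2  0.6 -0.1] w 0.0433 q [-0.74 -0.15  0.31  2.05  0.05  1.23 -0.44]
[[0.01,0.003,-0.037,0,5.0,0],[0.014,0.003,-0.036,0,6.0,0],[0.017,0.003,-0.034,0,5.0,0],[0.02,0.003,-0.033,0,5.0,0],[0.023,0.002,-0.031,0,5.0,0],[0.025,0.003,-0.029,0,6.0,0],[0.028,0.003,-0.026,0,5.0,0],[0.031,0.003,-0.023,0,5.0,0],[0.032,0.003,-0.021,0,5.0,0],[0.034,0.003,-0.018,0,6.0,0],[0.036,0.003,-0.014,0,5.0,0],[0.037,0.003,-0.011,0,5.0,0]]
[[0.038,0.003,-0.007,0,5.4,0]]
from [0.393 0.119 0.188] 0.4 to [ 0.5305 -0.3619  0.1496] -68.0 turn -68.4
```

Emit:
arm_command --targets '[[[0.01,0.003,-0.037,0,5,0],[0.014,0.003,-0.036,0,6,0],[0.017,0.003,-0.034,0,5,0],[0.02,0.003,-0.033,0,5,0],[0.023,0.002,-0.031,0,5,0],[0.025,0.003,-0.029,0,6,0],[0.028,0.003,-0.026,0,5,0],[0.031,0.003,-0.023,0,5,0],[0.032,0.003,-0.021,0,5,0],[0.034,0.003,-0.018,0,6,0],[0.036,0.003,-0.014,0,5,0],[0.037,0.003,-0.011,0,5,0]]]'

```text
time: 2.25
ee_pos: [0.5214, -0.3242, 0.1522]
eef_rot: [-0.604, 0.367, -0.367, 0.604]
ft_force: [0.4, 0.7, 0.6]
width: 0.0435
```

Emit:
arm_command --targets '[[[0,0,0,0,0,0],[0,0,0,0,0,0]]]'

```text
time: 2.42
ee_pos: [0.5198, -0.325, 0.1514]
eef_rot: [0.605, -0.368, 0.367, -0.603]
ft_force: [0.0, 0.8, -0.3]
width: 0.0434
```

```bash
python3 - <<'E'
from h import *
st(); snap("wrist","w1"); plan([.530,-.3616,.15],-68)
E
```

```text
t 2.42 tcp [ 0.5198 -0.325   0.1514] phi -62.6 tiltfix [ 0.18  0.   -0.  ] F [ 0.   0.8 -0.3] w 0.0434 q [-0.13  0.44  0.79  1.62 -0.33  1.22 -0.36]
[[0.039,0.002,-0.009,0,5.6,0]]
from [ 0.52  -0.323  0.152] -62.4 to [ 0.5305 -0.3618  0.1498] -68.0 turn -5.6
```

View pics/w1.png

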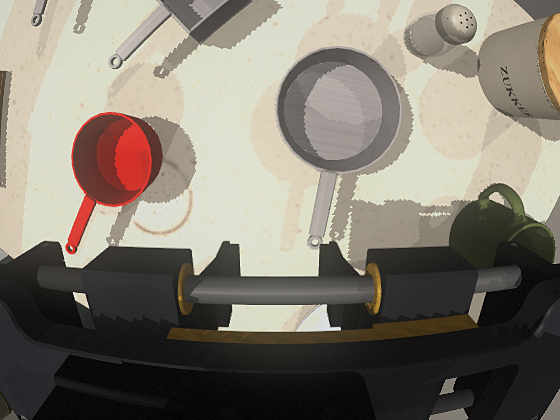

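```bash
cat >> h.py <<'E'
def fitcup(fn,k,rim,hand,z0=0.,show=True):
    """rim: px on outer rim; hand: px on handle centre line; fit centre+H in world"""
    import pickle; from scipy.optimize import least_squares
    s,c=pickle.load(open("pics/"+fn+".pkl","rb")); R,h,L,f=CUP[k]; wr="mount" in c
    bp=(lambda u,v,z: wray(c,s,u,v,z)) if wr else (lambda u,v,z: ray_px(c,u,v,z))
    P=np.array([bp(u,v,z0+h)[:2] for u,v in rim]); Q=np.array([bp(u,v,z0+h+.0025)[:2] for u,v in hand])
    so=least_squares(lambda x: np.hypot(*(P-x).T)-R, P.mean(0)); C=so.x
    d=(Q-C).mean(0); H=np.arctan2(d[1],d[0])
    print(k,"C",C.round(4),"H",np.degrees(H).round(1),"rim res mm",(so.fun*1e3).round(1),"hand dist",np.hypot(*(Q-C).T).round(4))
    im=c["pixels"].copy(); th=np.linspace(0,2*np.pi,80)
    pj=(lambda X: wproj(c,s,X)) if wr else (lambda X: proj(c,X))
    def dr(X,col): cv2.polylines(im,[np.round(pj(X)*16).astype(int)],True,col,1,cv2.LINE_AA,4)
    dr(np.c_[C[0]+R*np.cos(th),C[1]+R*np.sin(th),th*0+z0+h],(0,0,255)); dr(np.c_[C[0]+f*np.cos(th),C[1]+f*np.sin(th),th*0+z0],(255,0,0))
    u=np.array([np.cos(H),np.sin(H)]); n=np.array([-u[1],u[0]])*.007
    dr(np.array([[*(C+u*a+b*n),z0+h] for a,b in ((R,1),(L,1),(L,-1),(R,-1))]),(0,255,0))
    m=np.r_[pj(np.array([[*C,z0+h]]))[0]].astype(int); x0=max(m[0]-140,0);y0=max(m[1]-140,0)
    cv2.imwrite("pics/"+fn+"_fit.png",cv2.resize(im[y0:y0+300,x0:x0+300],None,fx=2,fy=2))
    return C,np.degrees(H)
E
python3 - <<'E'
from h import *
fitcup("w1","a",[(277,110),(402,110),(338,46),(338,173),(294,66),(385,66),(385,152)],[(323,205),(316,240)])
E
```

```text
a C [ 0.619  -0.3321] H -162.2 rim res mm [-1.7 -1.3 -0.9 -1.  -2.1 -0.4 -2.4] hand dist [0.0842 0.1172]
```

View pics/w1_fit.png

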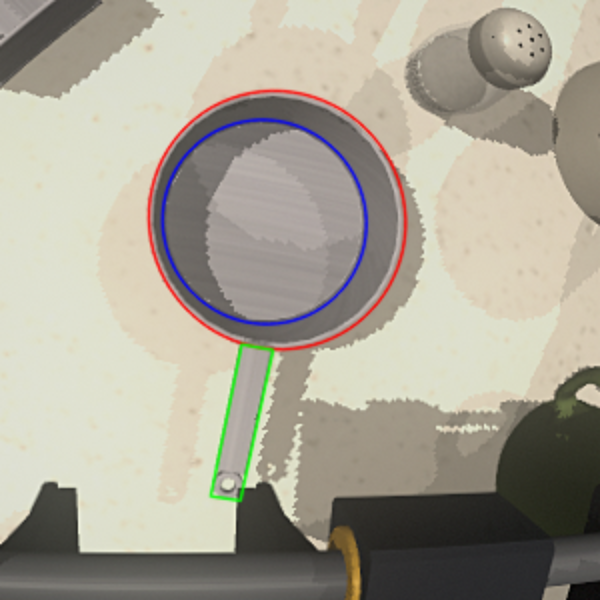

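```bash
python3 - <<'E'
from h import *
plan([.5352,-.359,.07],-72.2,N=5)
E
```

```text
[[0.008,0.016,-0.001,0,2.0,0],[0.007,0.017,-0.0,0,2.0,0],[0.008,0.016,-0.0,0,2.0,0],[0.008,0.016,-0.0,0,2.0,0],[0.008,0.017,0.0,0,1.8,0]]
from [ 0.52  -0.323  0.152] -62.4 to [ 0.535  -0.3593  0.0698] -72.2 turn -9.8
```

Emit:
arm_command --targets '[[[0.008,0.016,-0.001,0,2,0],[0.007,0.017,0,0,2,0],[0.008,0.016,0,0,2,0],[0.008,0.016,0,0,2,0],[0.008,0.017,0,0,1.8,0],[0,0,0,0,0,0],[0,0,0,0,0,0]]]'

```text
time: 3.05
ee_pos: [0.5356, -0.3573, 0.0705]
eef_rot: [-0.572, 0.416, -0.415, 0.572]
ft_force: [-0.3, 0.9, -0.0]
width: 0.0436
```

```bash
python3 - <<'E'
from h import *
st(); snap("wrist","w2"); st(); plan([.5352,-.359,.021],-72.2)
E
```

```text
t 3.05 tcp [ 0.5356 -0.3573  0.0705] phi -72.0 tiltfix [ 0.01 -0.   -0.08] F [-0.3  0.9 -0. ] w 0.0436 q [-0.04  0.6   0.76  1.61 -0.45  1.12 -0.42]
t 3.1 tcp [ 0.536  -0.3576  0.0714] phi -72.0 tiltfix [-0.06 -0.   -0.02] F [-0.3 -0.   0.7] w 0.0433 q [-0.04  0.6   0.76  1.61 -0.45  1.12 -0.42]
[[0.001,0.025,-0.001,0,0.1,0],[0.0,0.025,-0.0,0,0.1,0]]
from [ 0.536 -0.358  0.071] -72.0 to [ 0.5354 -0.3589  0.0214] -72.2 turn -0.2
```

View pics/w2.png

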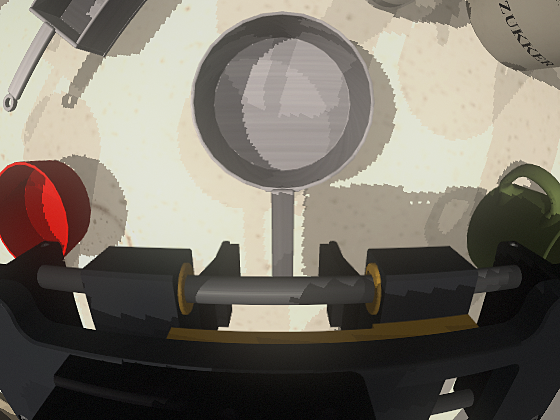

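The handle is centred at about x=283, between the fingertips at 230 and 330. Going down and gripping.

Emit:
arm_command --targets '[[[0.001,0.02,0,0,0,0],[0,0.02,0,0,0,0],[0,0.01,0,0,0,0],[0,0,0,0,0,0],[0,0,0,0,0,0]]]'

```text
time: 3.52
ee_pos: [0.5362, -0.3594, 0.0215]
eef_rot: [-0.572, 0.416, -0.416, 0.572]
ft_force: [-1.0, 0.2, 0.7]
width: 0.0435
```

Emit:
arm_command --targets '[[[0,0,0,0,0,0],[0,0,0,0,0,0],[0,0,0,0,0,0],[0,0,0,0,0,0],[0,0,0,0,0,0],[0,0,0,0,0,0],[0,0,0,0,0,0]]]' --hand 0 --grip_force 50

```text
time: 4.1
ee_pos: [0.5359, -0.3598, 0.0206]
eef_rot: [-0.571, 0.416, -0.416, 0.571]
ft_force: [0.2, 1.0, 1.9]
width: 0.0124
```

```bash
python3 - <<'E'
from h import *
st(); snap("wrist","w3")
E
```

```text
t 4.1 tcp [ 0.5359 -0.3598  0.0206] phi -72.2 tiltfix [-0.01 -0.   -0.  ] F [0.2 1.  1.9] w 0.0124 q [-0.01  0.66  0.73  1.63 -0.49  1.04 -0.39]
```

View pics/w3.png

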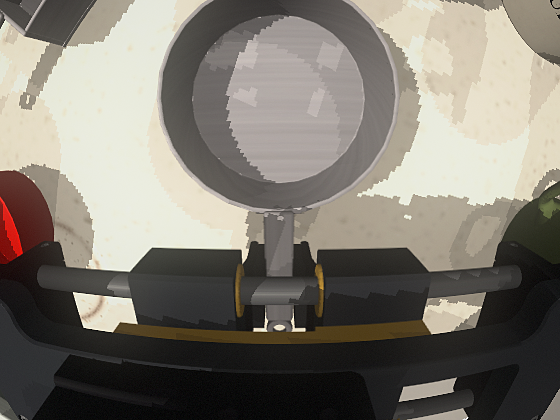

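```bash
python3 - <<'E'
from h import *
C,H=fitcup("w3","a",[(160,95),(397,95),(279,213),(180,165),(378,165)],[(279,230)])
s=st(); p,R=phi(s); print((np.r_[C,.038]-s["ee_pos"])@R)
E
```

```text
a C [ 0.6195 -0.3321] H -162.0 rim res mm [-1.9 -2.1 -0.2  0.   0.3] hand dist [0.0632]
t 4.15 tcp [ 0.5359 -0.3598  0.0206] phi -72.2 tiltfix [-0.01 -0.   -0.  ] F [0.2 0.6 1.2] w 0.0125 q [-0.01  0.66  0.73  1.63 -0.49  1.04 -0.39]
[-0.00079043 -0.01736644  0.08809741]
```

View pics/w3_fit.png

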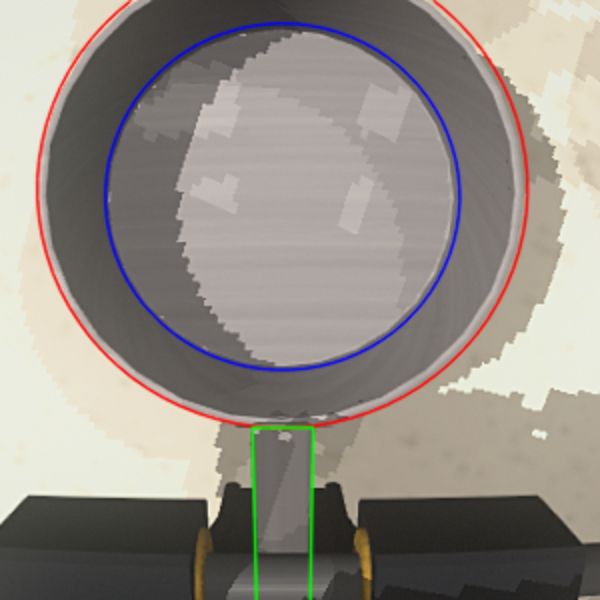

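Emit:
arm_command --targets '[[[0,-0.01,0,0,0,0],[0,-0.02,0,0,0,0],[0,-0.025,0,0,0,0],[0,-0.025,0,0,0,0],[0,-0.02,0,0,0,0],[0,0,0,0,0,0]]]'

```text
time: 4.65
ee_pos: [0.5373, -0.3615, 0.1256]
eef_rot: [-0.571, 0.414, -0.419, 0.572]
ft_force: [0.2, -0.4, -1.4]
width: 0.0129
```

```bash
python3 - <<'E'
from h import *
st(); snap("wrist","w4"); plan([.4408,.014,.11],15,N=18)
E
```

```text
t 4.65 tcp [ 0.5373 -0.3615  0.1256] phi -72.2 tiltfix [-0.25 -0.    0.26] F [ 0.2 -0.4 -1.4] w 0.0129 q [-0.05  0.55  0.8   1.56 -0.41  1.21 -0.44]
[[-0.021,0.001,0.001,0,-5.0,0],[-0.022,0.0,0.003,0,-5.0,0],[-0.021,0.001,0.005,0,-5.0,0],[-0.02,0.001,0.007,0,-4.0,0],[-0.02,0.001,0.008,0,-5.0,0],[-0.019,0.0,0.01,0,-5.0,0],[-0.018,0.001,0.012,0,-5.0,0],[-0.017,0.001,0.013,0,-5.0,0],[-0.016,0.001,0.014,0,-5.0,0],[-0.014,0.0,0.016,0,-4.0,0],[-0.014,0.001,0.017,0,-5.0,0],[-0.012,0.001,0.018,0,-5.0,0]]
[[-0.01,0.001,0.019,0,-5.0,0],[-0.008,0.0,0.019,0,-5.0,0],[-0.007,0.001,0.021,0,-5.0,0],[-0.005,0.001,0.021,0,-4.0,0],[-0.004,0.0,0.021,0,-5.0,0],[-0.002,0.001,0.021,0,-5.2,0]]
from [ 0.537 -0.361  0.123] -72.2 to [0.4404 0.0136 0.1102] 15.0 turn 87.2
```

View pics/w4.png

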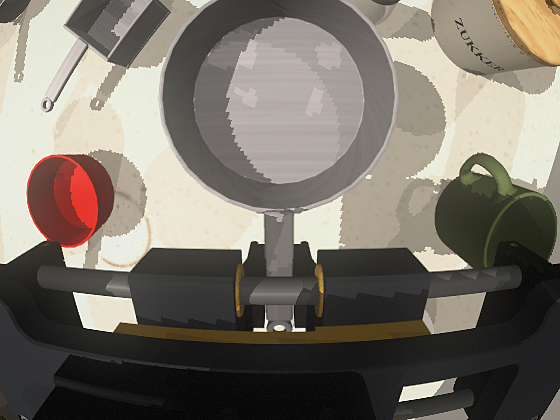

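The cup is held level and hasn't slipped: the rim spans columns 162 to 398, as it did before the lift. Carrying it over.

Emit:
arm_command --targets '[[[-0.021,0.001,0.001,0,-5,0],[-0.022,0,0.003,0,-5,0],[-0.021,0.001,0.005,0,-5,0],[-0.02,0.001,0.007,0,-4,0],[-0.02,0.001,0.008,0,-5,0],[-0.019,0,0.01,0,-5,0],[-0.018,0.001,0.012,0,-5,0],[-0.017,0.001,0.013,0,-5,0],[-0.016,0.001,0.014,0,-5,0],[-0.014,0,0.016,0,-4,0],[-0.014,0.001,0.017,0,-5,0],[-0.012,0.001,0.018,0,-5,0]]]'

```text
time: 5.7
ee_pos: [0.4704, -0.1087, 0.1108]
eef_rot: [0.702, -0.086, 0.085, -0.702]
ft_force: [1.2, 0.0, -1.2]
width: 0.0128
```

Emit:
arm_command --targets '[[[-0.01,0.001,0.019,0,-5,0],[-0.008,0,0.019,0,-5,0],[-0.007,0.001,0.021,0,-5,0],[-0.005,0.001,0.021,0,-4,0],[-0.004,0,0.021,0,-5,0],[-0.002,0.001,0.021,0,-5.2,0],[0,0,0,0,0,0],[0,0,0,0,0,0]]]'

```text
time: 6.37
ee_pos: [0.4387, 0.0152, 0.107]
eef_rot: [-0.701, -0.093, 0.093, 0.701]
ft_force: [0.1, -1.5, -1.0]
width: 0.013
```

```bash
python3 - <<'E'
from h import *
st(); snap("wrist","w5"); s,c=snap("top","t5");cv2.imwrite("pics/t5c.png",cv2.resize(c["pixels"][170:320,180:380],None,fx=4,fy=4))
plan([.4408,.014,.04],15)
E
```

```text
t 6.37 tcp [0.4387 0.0152 0.107 ] phi 15.1 tiltfix [-0.01  0.   -0.06] F [ 0.1 -1.5 -1. ] w 0.013 q [-0.58  0.01  0.45  2.09 -0.01  1.04  0.14]
[[0.001,0.034,-0.0,0,0,0],[0.001,0.033,-0.0,0,-0.1,0]]
from [0.439 0.014 0.107] 14.9 to [0.4412 0.0142 0.0402] 15.0 turn 0.1
```

View pics/w5.png

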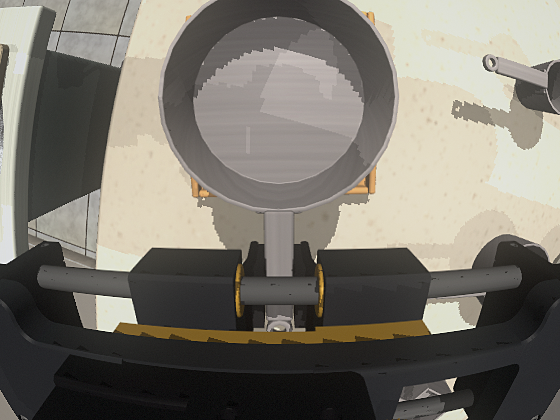

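View pics/t5c.png

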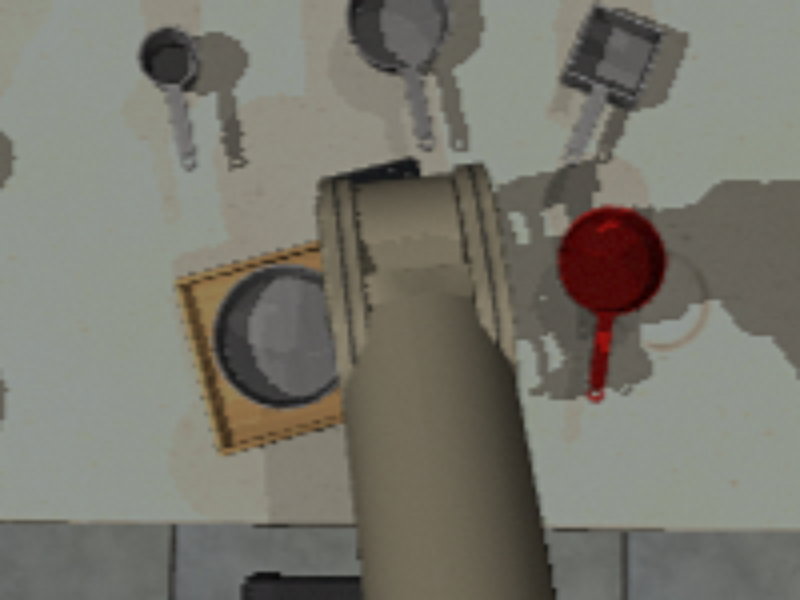

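Emit:
arm_command --targets '[[[0.001,0.02,0,0,0,0],[0.001,0.02,0,0,0,0],[0,0.02,0,0,0,0],[0,0.01,0,0,0,0],[0,0.005,0,0,0,0],[0,0,0,0,0,0],[0,0,0,0,0,0]]]'

```text
time: 7.05
ee_pos: [0.4418, 0.0147, 0.033]
eef_rot: [0.701, 0.092, -0.092, -0.701]
ft_force: [0.6, 0.4, -0.2]
width: 0.013
```

Emit:
arm_command --targets '[[[0,0.002,0,0,0,0],[0,0.002,0,0,0,0],[0,0.002,0,0,0,0],[0,0,0,0,0,0],[0,0,0,0,0,0]]]'

```text
time: 7.47
ee_pos: [0.4416, 0.015, 0.0267]
eef_rot: [-0.701, -0.093, 0.092, 0.701]
ft_force: [0.9, -0.2, -0.4]
width: 0.0132
```

Emit:
arm_command --targets '[[[0,0.001,0,0,0,0],[0,0.001,0,0,0,0],[0,0,0,0,0,0],[0,0,0,0,0,0]]]'

```text
time: 7.8
ee_pos: [0.4422, 0.0142, 0.0252]
eef_rot: [0.701, 0.093, -0.092, -0.701]
ft_force: [-0.7, -4.0, 8.9]
width: 0.0128
```

Emit:
arm_command --targets '[[[0,0,0,0,0,0],[0,0,0,0,0,0],[0,0,0,0,0,0],[0,0,0,0,0,0],[0,0,0,0,0,0],[0,0,0,0,0,0]]]' --hand 0.45

```text
time: 8.3
ee_pos: [0.4412, 0.0151, 0.0244]
eef_rot: [-0.701, -0.092, 0.093, 0.701]
ft_force: [0.2, 0.1, 0.3]
width: 0.0377
```

```bash
python3 - <<'E'
from h import *
st(); snap("wrist","w6")
E
```

```text
t 8.3 tcp [0.4412 0.0151 0.0244] phi 15.0 tiltfix [-0.01 -0.   -0.01] F [0.2 0.1 0.3] w 0.0377 q [-0.56  0.16  0.45  2.15 -0.1   0.84  0.21]
```

View pics/w6.png

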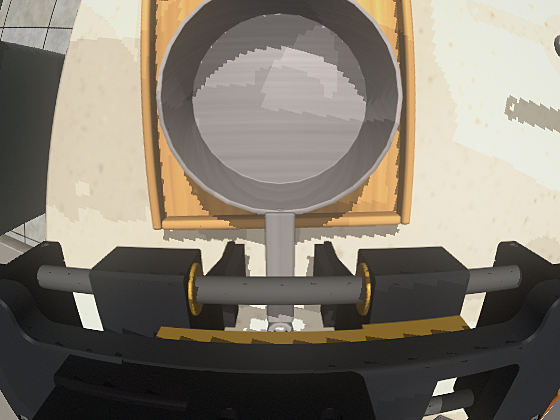

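Emit:
arm_command --targets '[[[0,-0.02,0,0,0,0],[0,-0.025,0,0,0,0],[0,-0.04,0,0,0,0],[0,-0.04,0,0,0,0],[0,0,0,0,0,0],[0,0,0,0,0,0]]]'

```text
time: 8.85
ee_pos: [0.4428, 0.0154, 0.1516]
eef_rot: [-0.701, -0.094, 0.091, 0.701]
ft_force: [-0.9, -0.2, -0.3]
width: 0.0389
```

```bash
python3 - <<'E'
from h import *
st(); snap("wrist","w7"); plan([.586,-.008,.15],-77.6)
E
```

```text
t 8.85 tcp [0.4428 0.0154 0.1516] phi 15.0 tiltfix [-0.04  0.    0.27] F [-0.9 -0.2 -0.3] w 0.0389 q [-0.59 -0.04  0.45  2.03  0.02  1.14  0.11]
[[0.01,-0.0,-0.004,0,7.0,0],[0.01,-0.0,-0.003,0,6.0,0],[0.01,-0.0,-0.002,0,7.0,0],[0.01,-0.0,-0.001,0,6.0,0],[0.011,-0.0,0.0,0,7.0,0],[0.01,-0.0,0.002,0,7.0,0],[0.01,-0.0,0.003,0,6.0,0],[0.01,-0.0,0.003,0,7.0,0],[0.009,-0.0,0.005,0,7.0,0],[0.008,-0.0,0.007,0,6.0,0],[0.008,-0.0,0.007,0,7.0,0],[0.007,-0.0,0.007,0,6.0,0]]
[[0.006,-0.0,0.009,0,7.0,0],[0.005,-0.0,0.009,0,6.6,0]]
from [0.442 0.015 0.15 ] 15.0 to [ 0.5857 -0.008   0.1499] -77.6 turn -92.6
```

View pics/w7.png

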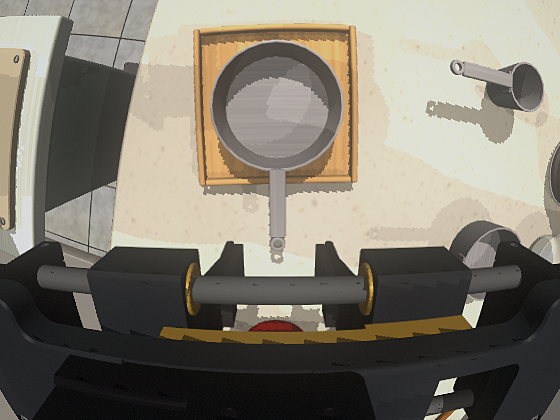

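```bash
python3 - <<'E'
from h import *
fitcup("w7","a",[(210,106),(343,106),(277,39),(277,172),(230,58),(324,58),(230,153),(324,153)],[(277,200),(277,230)],z0=.006)
E
```

```text
a C [0.4191 0.0999] H -74.9 rim res mm [-0.9 -1.3 -0.  -0.  -0.4 -0.1 -0.4 -0.1] hand dist [0.0795 0.1063]
```

Emit:
arm_command --targets '[[[0.01,0,-0.004,0,7,0],[0.01,0,-0.003,0,6,0],[0.01,0,-0.002,0,7,0],[0.01,0,-0.001,0,6,0],[0.011,0,0,0,7,0],[0.01,0,0.002,0,7,0],[0.01,0,0.003,0,6,0],[0.01,0,0.003,0,7,0],[0.009,0,0.005,0,7,0],[0.008,0,0.007,0,6,0],[0.008,0,0.007,0,7,0],[0.007,0,0.007,0,6,0]]]'

```text
time: 9.9
ee_pos: [0.5642, -0.0051, 0.1476]
eef_rot: [0.599, -0.377, 0.376, -0.598]
ft_force: [0.2, -0.1, -1.3]
width: 0.0392
```

Emit:
arm_command --targets '[[[0.006,0,0.009,0,7,0],[0.005,0,0.009,0,6.6,0],[0,0,0,0,0,0],[0,0,0,0,0,0]]]'

```text
time: 10.23
ee_pos: [0.5846, -0.0085, 0.1478]
eef_rot: [0.553, -0.443, 0.442, -0.551]
ft_force: [-0.5, -1.3, -1.2]
width: 0.0391
```

```bash
python3 - <<'E'
from h import *
st(); snap("wrist","w8"); s,c=snap("top","t8");cv2.imwrite("pics/t8c.png",cv2.resize(c["pixels"][170:320,180:380],None,fx=4,fy=4))
E
```

```text
t 10.23 tcp [ 0.5846 -0.0085  0.1478] phi -77.4 tiltfix [ 0.17 -0.    0.04] F [-0.5 -1.3 -1.2] w 0.0391 q [-0.57  0.33  0.62  1.69 -0.21  1.18 -1.25]
```

View pics/w8.png

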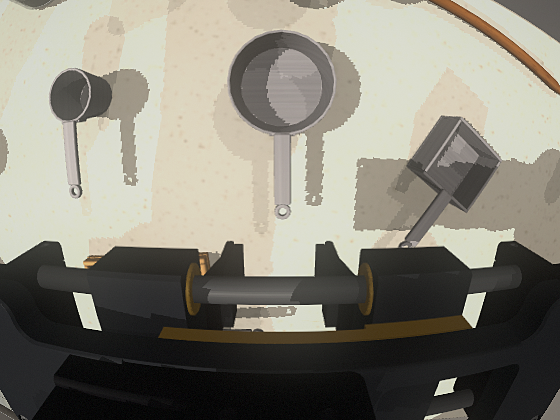

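View pics/w7_fit.png

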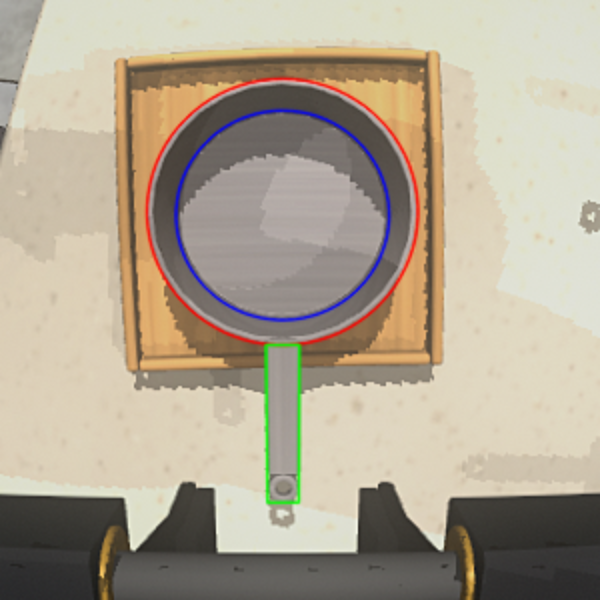

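```bash
python3 - <<'E'
from h import *
C,H=fitcup("w8","b",[(229,82),(337,82),(283,29),(283,136),(245,44),(321,44),(245,120),(321,120)],[(283,160),(283,195)])
h=np.radians(H); g=C+.082*np.array([np.cos(h),np.sin(h)])
print(g); plan([*g,.07],H+90)
E
```

```text
b C [0.6891 0.0121] H -167.4 rim res mm [-1.1 -1.1 -0.3  0.2 -0.5 -0.3 -0.6 -0.8] hand dist [0.0647 0.0942]
[ 0.60908325 -0.00575591]
[[0.001,0.026,0.008,0,0,0],[0.001,0.026,0.008,0,0,0],[0.001,0.027,0.009,0,0,0]]
from [ 0.585 -0.008  0.149] -77.4 to [ 0.6096 -0.0058  0.0696] -77.4 turn -0.0
```

View pics/w8_fit.png

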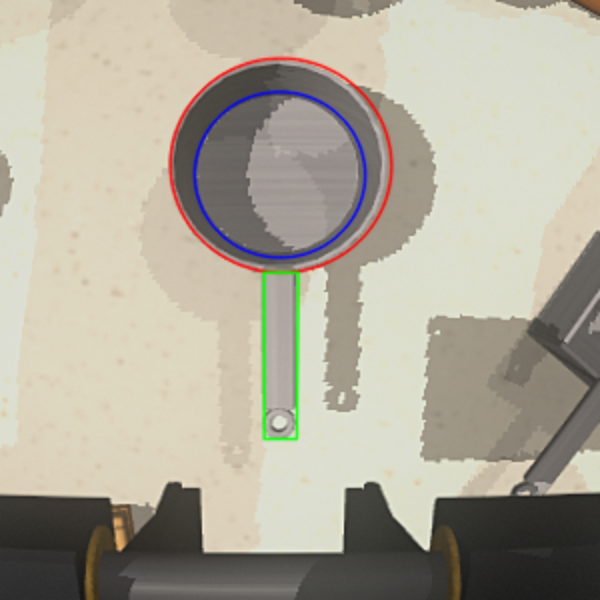

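Emit:
arm_command --targets '[[[0.001,0.03,0.012,0,0,0],[0.001,0.03,0.012,0,0,0],[0,0.03,0.001,0,0,0],[0,0.02,0,0,0,0],[0,0.012,0,0,0,0],[0,0,0,0,0,0],[0,0,0,0,0,0]]]'

```text
time: 10.92
ee_pos: [0.6101, -0.005, 0.028]
eef_rot: [0.551, -0.443, 0.443, -0.551]
ft_force: [-0.1, 0.3, 0.4]
width: 0.0396
```

Emit:
arm_command --targets '[[[0,0,0,0,0,0],[0,0,0,0,0,0],[0,0,0,0,0,0],[0,0,0,0,0,0],[0,0,0,0,0,0],[0,0,0,0,0,0],[0,0,0,0,0,0]]]' --hand 0 --grip_force 50

```text
time: 11.5
ee_pos: [0.6103, -0.0048, 0.0278]
eef_rot: [-0.551, 0.443, -0.443, 0.551]
ft_force: [-0.5, 0.2, 2.3]
width: 0.0129
```

```bash
python3 - <<'E'
from h import *
st(); snap("wrist","w9")
E
```

```text
t 11.5 tcp [ 0.6103 -0.0048  0.0278] phi -77.6 tiltfix [-0.01  0.   -0.01] F [-0.5  0.2  2.3] w 0.0129 q [-0.5   0.53  0.56  1.72 -0.33  0.98 -1.18]
```

View pics/w9.png

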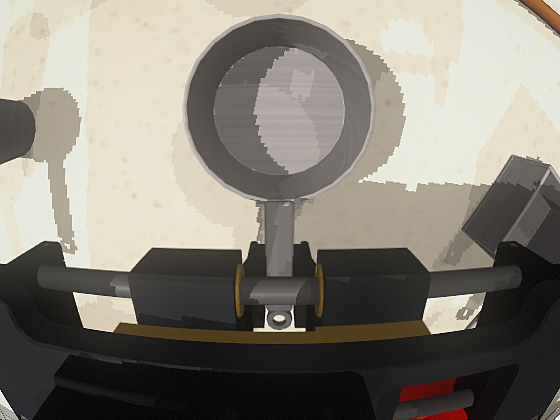

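```bash
python3 - <<'E'
from h import *
C,H=fitcup("w9","b",[(183,109),(374,109),(279,14),(279,203),(211,42),(346,42),(211,177),(346,177)],[(279,230)])
s=st(); p,R=phi(s); rel=(np.r_[C,.042]-s["ee_pos"])@R; print(rel)
# target
A=np.array([.4189,.0999]); Hn=np.radians(-15)
g=A+rel[2]*np.array([np.cos(Hn),np.sin(Hn)]); print(g)
E
```

```text
b C [0.6883 0.0133] H -167.3 rim res mm [-1.1 -1.1 -0.6 -1.1 -0.9 -0.9 -0.6 -0.6] hand dist [0.0564]
t 11.55 tcp [ 0.6103 -0.0049  0.0277] phi -77.6 tiltfix [-0.01 -0.   -0.01] F [-0.9  0.1  3.2] w 0.0128 q [-0.5   0.53  0.56  1.72 -0.33  0.98 -1.18]
[-0.00093499 -0.01424893  0.08009136]
[0.49626231 0.07917083]
```

Emit:
arm_command --targets '[[[0,-0.01,0,0,0,0],[0,-0.02,0,0,0,0],[0,-0.025,0,0,0,0],[0,-0.025,0,0,0,0],[0,-0.02,0,0,0,0],[0,0,0,0,0,0],[0,0,0,0,0,0]]]'

```text
time: 12.13
ee_pos: [0.6109, -0.0048, 0.1289]
eef_rot: [-0.551, 0.442, -0.443, 0.552]
ft_force: [0.4, 0.3, -0.8]
width: 0.0132
```

```bash
python3 - <<'E'
from h import *
st(); plan([.4981,.0787,.125],75)
E
```

```text
t 12.13 tcp [ 0.6109 -0.0048  0.1289] phi -77.6 tiltfix [-0.13  0.   -0.01] F [ 0.4  0.3 -0.8] w 0.0132 q [-0.55  0.41  0.61  1.65 -0.25  1.16 -1.23]
[[-0.005,0.0,-0.004,0,-7.0,0],[-0.005,0.0,-0.004,0,-7.0,0],[-0.006,0.001,-0.003,0,-7.0,0],[-0.006,-0.0,-0.002,0,-7.0,0],[-0.006,-0.0,-0.001,0,-7.0,0],[-0.006,0.0,-0.001,0,-7.0,0],[-0.007,0.0,0.0,0,-7.0,0],[-0.006,0.0,0.001,0,-6.0,0],[-0.006,0.001,0.001,0,-7.0,0],[-0.006,-0.0,0.003,0,-7.0,0],[-0.006,-0.0,0.003,0,-7.0,0],[-0.005,0.0,0.003,0,-7.0,0]]
[[-0.005,0.0,0.005,0,-7.0,0],[-0.004,0.0,0.004,0,-7.0,0],[-0.003,0.001,0.006,0,-7.0,0],[-0.003,-0.0,0.005,0,-7.0,0],[-0.003,-0.0,0.007,0,-7.0,0],[-0.001,0.0,0.006,0,-7.0,0],[-0.001,0.0,0.006,0,-7.0,0],[0.0,0.001,0.006,0,-7.0,0],[0.001,-0.0,0.007,0,-7.0,0],[0.002,-0.0,0.006,0,-6.6,0]]
from [ 0.611 -0.005  0.129] -77.6 to [0.498  0.0789 0.1249] 75.0 turn 152.6
```

Emit:
arm_command --targets '[[[-0.005,0,-0.004,0,-7,0],[-0.005,0,-0.004,0,-7,0],[-0.006,0.001,-0.003,0,-7,0],[-0.006,0,-0.002,0,-7,0],[-0.006,0,-0.001,0,-7,0],[-0.006,0,-0.001,0,-7,0],[-0.007,0,0,0,-7,0],[-0.006,0,0.001,0,-6,0],[-0.006,0.001,0.001,0,-7,0],[-0.006,0,0.003,0,-7,0],[-0.006,0,0.003,0,-7,0],[-0.005,0,0.003,0,-7,0]]]'

```text
time: 13.13
ee_pos: [0.5476, 0.0405, 0.1243]
eef_rot: [0.706, 0.035, -0.037, -0.706]
ft_force: [0.6, 0.4, -1.5]
width: 0.0128
```

Emit:
arm_command --targets '[[[-0.005,0,0.005,0,-7,0],[-0.004,0,0.004,0,-7,0],[-0.003,0.001,0.006,0,-7,0],[-0.003,0,0.005,0,-7,0],[-0.003,0,0.007,0,-7,0],[-0.001,0,0.006,0,-7,0],[-0.001,0,0.006,0,-7,0],[0,0.001,0.006,0,-7,0],[0.001,0,0.007,0,-7,0],[0.002,0,0.006,0,-6.6,0],[0,0,0,0,0,0],[0,0,0,0,0,0]]]'

```text
time: 14.13
ee_pos: [0.4968, 0.0788, 0.1228]
eef_rot: [-0.561, -0.429, 0.43, 0.562]
ft_force: [0.6, -0.5, -0.6]
width: 0.0129
```

```bash
python3 - <<'E'
from h import *
st(); snap("wrist","w10"); plan([.4965,.079,.06],75)
E
```

```text
t 14.13 tcp [0.4968 0.0788 0.1228] phi 74.8 tiltfix [-0.07 -0.   -0.03] F [ 0.6 -0.5 -0.6] w 0.0129 q [-0.43  0.15  0.2   1.91 -0.03  1.09  1.09]
[[0.0,0.031,0.0,0,-0.1,0],[0.0,0.032,0.001,0,-0.1,0]]
from [0.497 0.079 0.123] 74.8 to [0.4962 0.0788 0.06  ] 75.0 turn 0.2
```

View pics/w10.png

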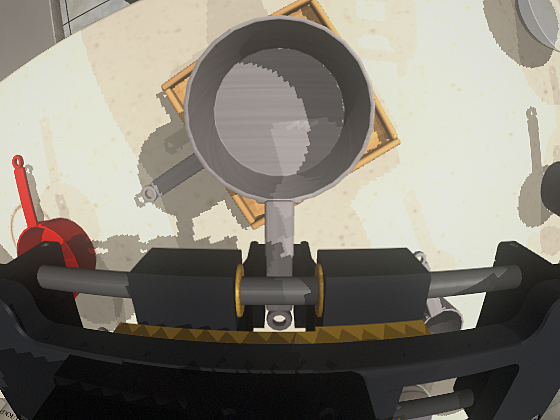

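Emit:
arm_command --targets '[[[0.001,0.025,0,0,0,0],[0,0.025,0,0,0,0],[0,0.02,0,0,0,0],[0,0.006,0,0,0,0],[0,0,0,0,0,0],[0,0,0,0,0,0]]]'

```text
time: 14.68
ee_pos: [0.498, 0.0796, 0.0481]
eef_rot: [0.561, 0.43, -0.43, -0.561]
ft_force: [0.1, -0.9, -0.7]
width: 0.0126
```

```bash
python3 - <<'E'
from h import *
st(); snap("wrist","w11")
E
```

```text
t 14.68 tcp [0.498  0.0796 0.0481] phi 74.9 tiltfix [ 0.01 -0.   -0.  ] F [ 0.1 -0.9 -0.7] w 0.0126 q [-0.42  0.25  0.19  1.97 -0.06  0.93  1.11]
```

View pics/w11.png

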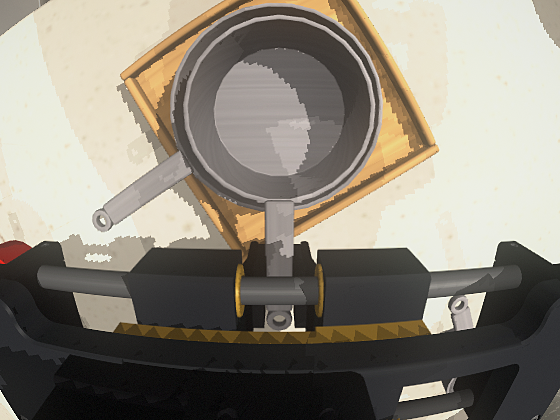

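Emit:
arm_command --targets '[[[0,0.004,0.001,0,0,0],[0,0.003,0,0,0,0],[0,0.002,0,0,0,0],[0,0.001,0,0,0,0],[0,0,0,0,0,0],[0,0,0,0,0,0]]]'

```text
time: 15.23
ee_pos: [0.4966, 0.0801, 0.0376]
eef_rot: [-0.561, -0.431, 0.431, 0.561]
ft_force: [0.8, 0.7, -0.1]
width: 0.0132
```

Emit:
arm_command --targets '[[[0,0.001,0,0,0,0],[0,0.001,0,0,0,0],[0,0,0,0,0,0],[0,0,0,0,0,0]]]'

```text
time: 15.57
ee_pos: [0.4976, 0.08, 0.0362]
eef_rot: [0.561, 0.431, -0.43, -0.561]
ft_force: [1.9, -1.3, 5.0]
width: 0.0129
```

Contact shows as 5 N, at the expected height of 0.036. Releasing.

Emit:
arm_command --targets '[[[0,0,0,0,0,0],[0,0,0,0,0,0],[0,0,0,0,0,0],[0,0,0,0,0,0],[0,0,0,0,0,0]]]' --hand 0.4

```text
time: 15.98
ee_pos: [0.4963, 0.0801, 0.0353]
eef_rot: [-0.561, -0.43, 0.431, 0.561]
ft_force: [-0.4, -0.5, 1.3]
width: 0.0329
```

Emit:
arm_command --targets '[[[0,-0.01,0,0,0,0],[0,-0.025,0,0,0,0],[0,-0.04,0,0,0,0],[0,-0.04,0,0,0,0],[0,0,0,0,0,0],[0,0,0,0,0,0]]]'

```text
time: 16.48
ee_pos: [0.4981, 0.0805, 0.1536]
eef_rot: [0.561, 0.432, -0.429, -0.56]
ft_force: [-0.5, 0.1, -0.4]
width: 0.0348
```

```bash
python3 - <<'E'
from h import *
st(); snap("wrist","w12")
# c look: centre (.5585,.398) H 179.3 ; hover at .105
C=np.array([.559,.398]); plan([C[0]-.1,C[1],.15],-91)
E
```

```text
t 16.48 tcp [0.4981 0.0805 0.1536] phi 75.0 tiltfix [0.25 0.   0.18] F [-0.5  0.1 -0.4] w 0.0348 q [-0.44  0.11  0.2   1.88 -0.03  1.15  1.08]
[[0.012,0.0,0.005,0,7.0,0],[0.012,0.0,0.006,0,7.0,0],[0.011,0.0,0.008,0,7.0,0],[0.01,0.0,0.009,0,7.0,0],[0.008,0.0,0.01,0,7.0,0],[0.007,0.0,0.012,0,7.0,0],[0.006,0.0,0.012,0,6.0,0],[0.005,0.001,0.012,0,7.0,0],[0.003,-0.0,0.013,0,7.0,0],[0.001,-0.0,0.013,0,7.0,0],[0.0,-0.0,0.014,0,7.0,0],[-0.002,-0.0,0.013,0,7.0,0]]
[[-0.003,-0.0,0.013,0,7.0,0],[-0.005,-0.0,0.012,0,7.0,0],[-0.006,0.0,0.012,0,7.0,0],[-0.008,0.0,0.011,0,7.0,0],[-0.009,0.0,0.01,0,7.0,0],[-0.01,0.0,0.008,0,7.0,0],[-0.011,0.0,0.007,0,6.0,0],[-0.012,0.0,0.007,0,7.0,0],[-0.013,0.0,0.004,0,7.0,0],[-0.013,0.001,0.003,0,7.0,0],[-0.013,-0.0,0.002,0,7.0,0],[-0.013,-0.0,-0.001,0,7.0,0]]
from [0.497 0.08  0.152] 75.0 to [0.4586 0.3975 0.1496] -91.0 turn -166.0
```

View pics/w12.png

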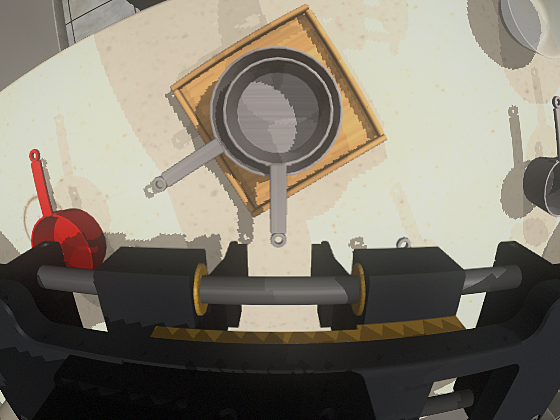

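```bash
python3 - <<'E'
from h import *
fitcup("w12","b",[(223,108),(335,108),(279,52),(279,164),(240,68),(318,68),(240,148),(318,148)],[(279,190),(279,220)],z0=.009)
E
```

```text
b C [0.4173 0.1034] H -15.0 rim res mm [0.2 0.2 0.9 1.  0.5 0.5 0.5 0.5] hand dist [0.0672 0.0931]
```

View pics/w12_fit.png

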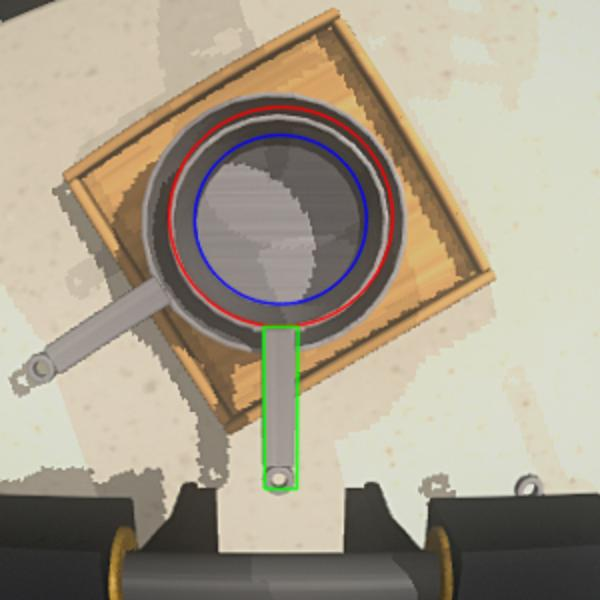

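Emit:
arm_command --targets '[[[0.012,0,0.005,0,7,0],[0.012,0,0.006,0,7,0],[0.011,0,0.008,0,7,0],[0.01,0,0.009,0,7,0],[0.008,0,0.01,0,7,0],[0.007,0,0.012,0,7,0],[0.006,0,0.012,0,6,0],[0.005,0.001,0.012,0,7,0],[0.003,0,0.013,0,7,0],[0.001,0,0.013,0,7,0],[0,0,0.014,0,7,0],[-0.002,0,0.013,0,7,0]]]'

```text
time: 17.53
ee_pos: [0.4761, 0.2392, 0.1481]
eef_rot: [0.706, -0.052, 0.05, -0.705]
ft_force: [-0.4, 0.7, -1.2]
width: 0.0348
```

Emit:
arm_command --targets '[[[-0.003,0,0.013,0,7,0],[-0.005,0,0.012,0,7,0],[-0.006,0,0.012,0,7,0],[-0.008,0,0.011,0,7,0],[-0.009,0,0.01,0,7,0],[-0.01,0,0.008,0,7,0],[-0.011,0,0.007,0,6,0],[-0.012,0,0.007,0,7,0],[-0.013,0,0.004,0,7,0],[-0.013,0.001,0.003,0,7,0],[-0.013,0,0.002,0,7,0],[-0.013,0,-0.001,0,7,0]]]'

```text
time: 18.53
ee_pos: [0.4576, 0.3973, 0.1469]
eef_rot: [0.495, -0.506, 0.506, -0.493]
ft_force: [0.3, -0.0, 0.4]
width: 0.0351
```

Emit:
arm_command --targets '[[[0,0,0,0,0,0],[0,0,0,0,0,0]]]'

```text
time: 18.7
ee_pos: [0.4575, 0.3971, 0.1472]
eef_rot: [0.498, -0.503, 0.503, -0.496]
ft_force: [0.6, -0.6, -0.2]
width: 0.0355
```

```bash
python3 - <<'E'
from h import *
st(); snap("wrist","w13")
s,c=snap("top","t13");cv2.imwrite("pics/t13c.png",cv2.resize(c["pixels"][170:320,180:380],None,fx=4,fy=4))
E
```

```text
t 18.7 tcp [0.4575 0.3971 0.1472] phi -90.7 tiltfix [0.09 0.   0.12] F [ 0.6 -0.6 -0.2] w 0.0355 q [-1.01  0.34  0.27  1.62 -0.1   1.19 -2.3 ]
```

View pics/w13.png

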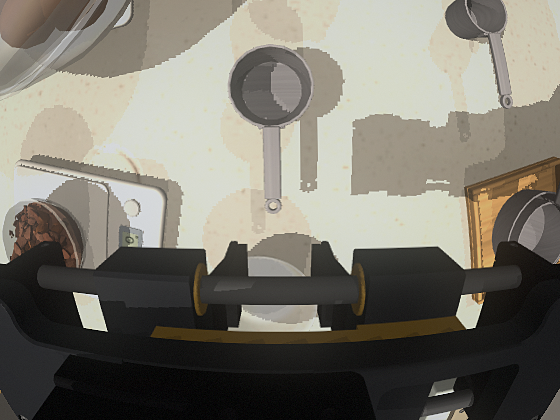

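```bash
python3 - <<'E'
from h import *
im=cv2.imread("pics/w12.png"); cv2.imwrite("pics/w12z.png",cv2.resize(im[30:190,195:355],None,fx=4.9,fy=3.7*1.32,interpolation=cv2.INTER_CUBIC)[:600*2])
z=cv2.resize(im[35:185,200:360],None,fx=4,fy=4,interpolation=cv2.INTER_CUBIC);cv2.imwrite("pics/w12z.png",z)
im=cv2.imread("pics/w13.png"); cv2.imwrite("pics/w13z.png",cv2.resize(im[35:215,210:340],None,fx=3.3,fy=3.3,interpolation=cv2.INTER_CUBIC))
E
```

```text
(no output)
```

View pics/w12z.png

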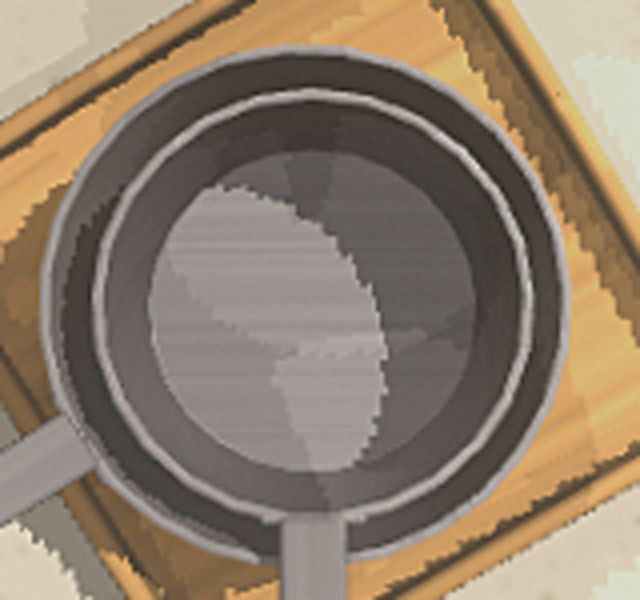

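View pics/t13c.png

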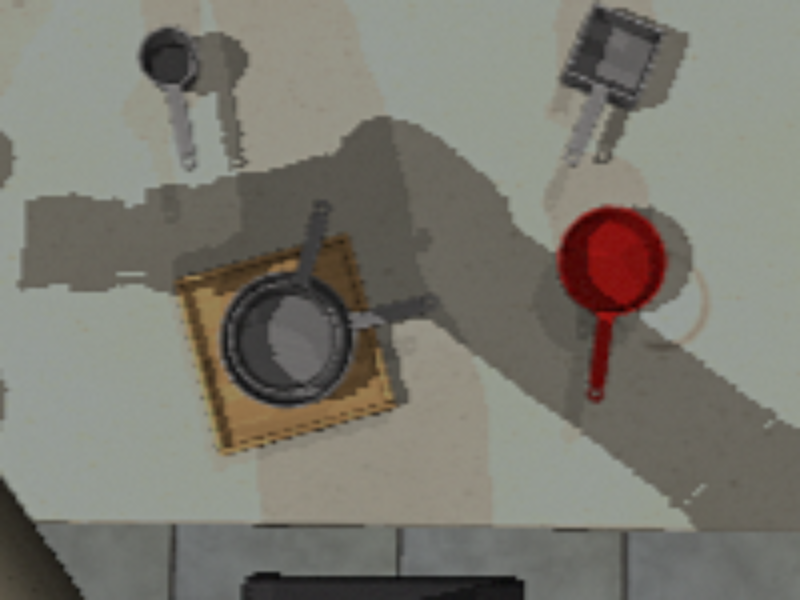

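```bash
python3 - <<'E'
from h import *
z=lambda L:[(200+(u+.5)/4-.5,35+(v+.5)/4-.5) for u,v in L]
fitcup("w12","b",z([(94,305),(533,305),(315,88),(200,120),(450,135),(490,470),(130,430)]),[(279,190),(279,220)],z0=.009)
fitcup("w12","a",z([(42,300),(570,300),(310,46),(140,120),(500,120),(500,480),(470,505)]),[(279,190),(279,220)],z0=.006)
import pickle
# inner floor of a/b
E
```

```text
b C [0.421  0.1023] H -15.0 rim res mm [ 0.1 -1.5  0.9  0.9  0.1  2.6 -0.1] hand dist [0.0633 0.0893]
a C [0.4194 0.1003] H -13.2 rim res mm [-1.1 -1.1 -0.6 -3.4  0.7 -1.7 -2.2] hand dist [0.066  0.0926]
```

View pics/w13z.png

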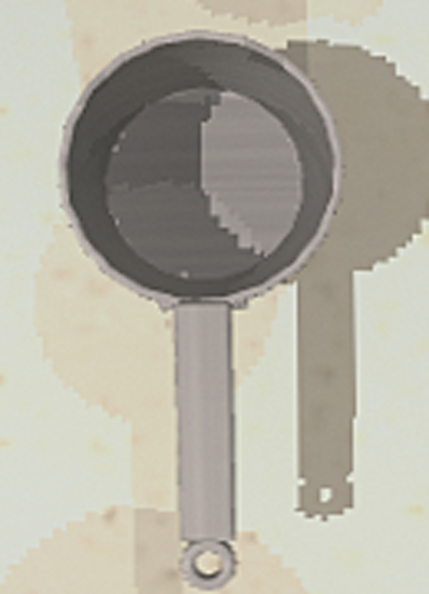

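```bash
python3 - <<'E'
from h import *
z=lambda L:[(210+(u+.5)/3.3-.5,35+(v+.5)/3.3-.5) for u,v in L]
C,H=fitcup("w13","c",z([(60,168),(341,168),(200,31),(100,70),(300,70),(105,270),(300,265)]),z([(205,350),(207,530)]))
h=np.radians(H); g=C+.074*np.array([np.cos(h),np.sin(h)])
print(g); plan([*g,.031],H+90,N=5)
E
```

```text
c C [0.5602 0.4035] H -179.5 rim res mm [-1.1 -1.  -0.7 -0.3 -0.6 -1.  -0.9] hand dist [0.0448 0.0895]
[0.48618566 0.40285033]
[[-0.001,0.023,0.006,0,0,0],[-0.002,0.024,0.005,0,-1.0,0],[-0.001,0.023,0.006,0,0,0],[-0.002,0.023,0.005,0,0,0],[-0.001,0.024,0.006,0,-0.3,0]]
from [0.458 0.396 0.148] -90.8 to [0.4864 0.403  0.0309] -89.5 turn 1.3
```

View pics/w13_fit.png

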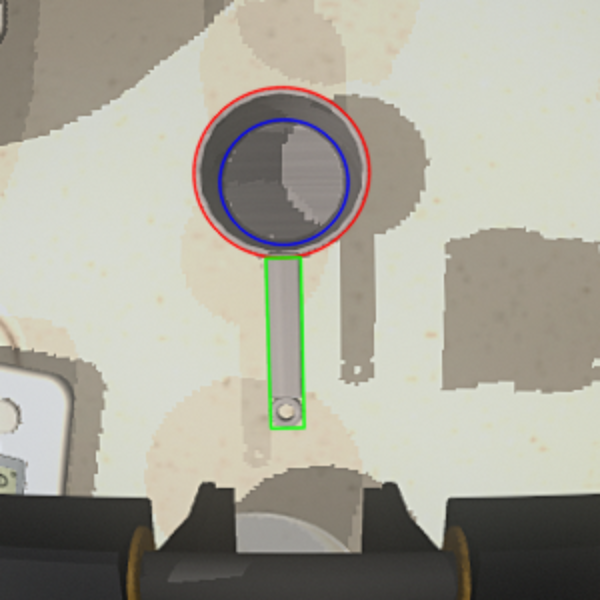

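Emit:
arm_command --targets '[[[-0.003,0.01,0.013,0,-1,0],[-0.003,0.03,0.013,0,-0.3,0],[-0.001,0.03,0.002,0,0,0],[0,0.03,0,0,0,0],[0,0.017,0,0,0,0],[0,0,0,0,0,0],[0,0,0,0,0,0]]]'

```text
time: 19.38
ee_pos: [0.4864, 0.4029, 0.0312]
eef_rot: [0.502, -0.498, 0.498, -0.501]
ft_force: [0.4, -0.2, 0.3]
width: 0.035
```

```bash
python3 - <<'E'
from h import *
st(); snap("wrist","w14")
E
```

```text
t 19.38 tcp [0.4864 0.4029 0.0312] phi -89.6 tiltfix [0.06 0.   0.08] F [ 0.4 -0.2  0.3] w 0.035 q [-0.96  0.52  0.25  1.65 -0.15  1.   -2.22]
```

View pics/w14.png

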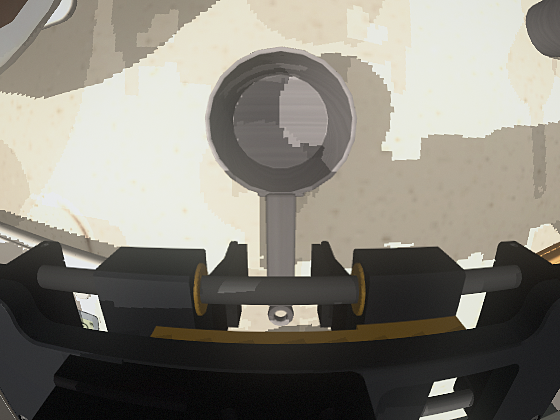

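Emit:
arm_command --targets '[[[0,0,0,0,0,0],[0,0,0,0,0,0],[0,0,0,0,0,0],[0,0,0,0,0,0],[0,0,0,0,0,0],[0,0,0,0,0,0],[0,0,0,0,0,0]]]' --hand 0 --grip_force 50

```text
time: 20.02
ee_pos: [0.4863, 0.4046, 0.0319]
eef_rot: [-0.501, 0.499, -0.498, 0.502]
ft_force: [-0.8, -1.1, 3.3]
width: 0.0126
```

```bash
python3 - <<'E'
from h import *
st(); snap("wrist","w15"); im=cv2.imread("pics/w15.png"); cv2.imwrite("pics/w15z.png",cv2.resize(im[35:235,190:370],None,fx=3,fy=3,interpolation=cv2.INTER_CUBIC))
E
```

```text
t 20.02 tcp [0.4863 0.4046 0.0319] phi -89.7 tiltfix [-0.01  0.   -0.03] F [-0.8 -1.1  3.3] w 0.0126 q [-0.96  0.52  0.25  1.65 -0.15  0.99 -2.22]
```

View pics/w15z.png

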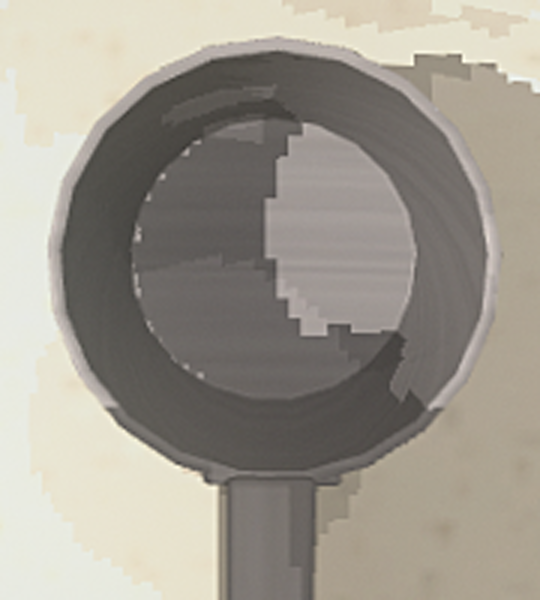

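```bash
python3 - <<'E'
from h import *
z=lambda L:[(190+(u+.5)/3-.5,35+(v+.5)/3-.5) for u,v in L]
C,H=fitcup("w15","c",z([(48,255),(497,255),(278,38),(110,115),(440,115),(110,410),(437,410)]),z([(270,560)]))
s=st(); p,R=phi(s); rel=(np.r_[C,.046]-s["ee_pos"])@R; print(rel)
A=np.array([.4197,.1008]); Hn=np.radians(45)
g=A+rel[2]*np.array([np.cos(Hn),np.sin(Hn)])-rel[0]*np.array([np.cos(Hn+np.pi/2),np.sin(Hn+np.pi/2)]); print(g)
E
```

```text
c C [0.5596 0.4049] H 179.7 rim res mm [-0.7 -1.  -0.3 -1.3 -0.9 -1.4 -1.4] hand dist [0.0456]
t 20.07 tcp [0.4862 0.4045 0.0318] phi -89.7 tiltfix [-0.    0.   -0.03] F [-1.6 -0.2  4.4] w 0.013 q [-0.96  0.52  0.25  1.65 -0.15  0.99 -2.22]
[ 8.86032640e-05 -1.41535583e-02  7.34042985e-02]
[0.47166733 0.15264203]
```

Emit:
arm_command --targets '[[[0,-0.01,0,0,0,0],[0,-0.02,0,0,0,0],[0,-0.025,0,0,0,0],[0,-0.025,0,0,0,0],[0,-0.025,0,0,0,0],[0,0,0,0,0,0],[0,0,0,0,0,0]]]'

```text
time: 20.65
ee_pos: [0.4871, 0.4047, 0.1385]
eef_rot: [-0.5, 0.499, -0.499, 0.502]
ft_force: [-0.2, -0.2, -1.4]
width: 0.0125
```

```bash
python3 - <<'E'
from h import *
st(); plan([.4717,.1526,.135],135,turn=224.7,wmax=6.8)
E
```

```text
t 20.65 tcp [0.4871 0.4047 0.1385] phi -89.7 tiltfix [-0.13  0.   -0.13] F [-0.2 -0.2 -1.4] w 0.0125 q [-0.98  0.41  0.28  1.56 -0.12  1.19 -2.25]
[[0.007,0.0,-0.0,0,-7.0,0],[0.008,0.0,-0.002,0,-6.0,0],[0.007,0.0,-0.002,0,-7.0,0],[0.007,0.0,-0.003,0,-6.0,0],[0.006,0.001,-0.004,0,-7.0,0],[0.006,-0.0,-0.004,0,-7.0,0],[0.005,-0.0,-0.005,0,-6.0,0],[0.005,-0.0,-0.006,0,-7.0,0],[0.004,-0.0,-0.006,0,-6.0,0],[0.004,0.0,-0.007,0,-7.0,0],[0.002,0.0,-0.007,0,-7.0,0],[0.002,0.0,-0.007,0,-6.0,0]]
[[0.001,0.0,-0.007,0,-7.0,0],[-0.0,0.0,-0.008,0,-7.0,0],[-0.001,0.001,-0.007,0,-6.0,0],[-0.002,-0.0,-0.007,0,-7.0,0],[-0.002,-0.0,-0.007,0,-6.0,0],[-0.004,-0.0,-0.007,0,-7.0,0],[-0.004,-0.0,-0.006,0,-7.0,0],[-0.004,0.0,-0.006,0,-6.0,0],[-0.006,0.0,-0.005,0,-7.0,0],[-0.006,0.0,-0.005,0,-6.0,0],[-0.006,0.0,-0.004,0,-7.0,0],[-0.007,0.0,-0.003,0,-7.0,0]]
[[-0.007,0.001,-0.002,0,-6.0,0],[-0.007,-0.0,-0.001,0,-7.0,0],[-0.007,-0.0,-0.001,0,-6.0,0],[-0.008,-0.0,0.0,0,-7.0,0],[-0.007,0.0,0.002,0,-7.0,0],[-0.007,0.0,0.002,0,-6.0,0],[-0.007,0.0,0.002,0,-7.0,0],[-0.007,0.0,0.004,0,-6.0,0],[-0.006,0.0,0.004,0,-7.0,0],[-0.005,0.001,0.005,0,-6.7,0]]
from [0.487 0.405 0.139] -89.7 to [0.4716 0.153  0.1345] 135.0 turn 224.7
```

Emit:
arm_command --targets '[[[0.007,0,0,0,-7,0],[0.008,0,-0.002,0,-6,0],[0.007,0,-0.002,0,-7,0],[0.007,0,-0.003,0,-6,0],[0.006,0.001,-0.004,0,-7,0],[0.006,0,-0.004,0,-7,0],[0.005,0,-0.005,0,-6,0],[0.005,0,-0.006,0,-7,0],[0.004,0,-0.006,0,-6,0],[0.004,0,-0.007,0,-7,0],[0.002,0,-0.007,0,-7,0],[0.002,0,-0.007,0,-6,0]]]'

```text
time: 21.65
ee_pos: [0.4803, 0.3142, 0.1343]
eef_rot: [0.705, -0.064, 0.063, -0.704]
ft_force: [0.2, -0.1, -1.7]
width: 0.0127
```

Emit:
arm_command --targets '[[[0.001,0,-0.007,0,-7,0],[0,0,-0.008,0,-7,0],[-0.001,0.001,-0.007,0,-6,0],[-0.002,0,-0.007,0,-7,0],[-0.002,0,-0.007,0,-6,0],[-0.004,0,-0.007,0,-7,0],[-0.004,0,-0.006,0,-7,0],[-0.004,0,-0.006,0,-6,0],[-0.006,0,-0.005,0,-7,0],[-0.006,0,-0.005,0,-6,0],[-0.006,0,-0.004,0,-7,0],[-0.007,0,-0.003,0,-7,0]]]'

```text
time: 22.65
ee_pos: [0.475, 0.225, 0.1335]
eef_rot: [-0.58, -0.403, 0.405, 0.58]
ft_force: [0.3, 0.5, -0.7]
width: 0.0126
```

Emit:
arm_command --targets '[[[-0.007,0.001,-0.002,0,-6,0],[-0.007,0,-0.001,0,-7,0],[-0.007,0,-0.001,0,-6,0],[-0.008,0,0,0,-7,0],[-0.007,0,0.002,0,-7,0],[-0.007,0,0.002,0,-6,0],[-0.007,0,0.002,0,-7,0],[-0.007,0,0.004,0,-6,0],[-0.006,0,0.004,0,-7,0],[-0.005,0.001,0.005,0,-6.7,0],[0,0,0,0,0,0],[0,0,0,0,0,0]]]'

```text
time: 23.65
ee_pos: [0.4704, 0.1522, 0.1319]
eef_rot: [-0.272, -0.652, 0.653, 0.272]
ft_force: [-0.2, 1.2, -0.7]
width: 0.0129
```

```bash
python3 - <<'E'
from h import *
st(); snap("wrist","w16"); plan([.4717,.1526,.06],135)
E
```

```text
t 23.65 tcp [0.4704 0.1522 0.1319] phi 134.8 tiltfix [-0.07 -0.    0.04] F [-0.2  1.2 -0.7] w 0.0129 q [-0.35  0.12 -0.06  1.91  0.01  1.11  1.94]
[[-0.0,0.036,-0.0,0,-0.1,0],[-0.001,0.036,-0.001,0,-0.1,0]]
from [0.471 0.153 0.132] 134.8 to [0.4719 0.1527 0.0601] 135.0 turn 0.2
```

View pics/w16.png

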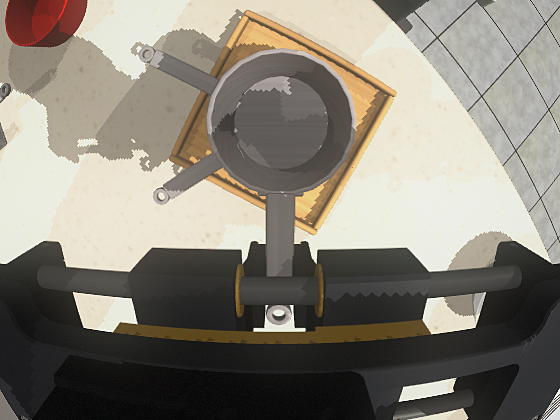

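Emit:
arm_command --targets '[[[0,0.025,0,0,0,0],[-0.001,0.025,-0.001,0,0,0],[0,0.02,0,0,0,0],[0,0.006,0,0,0,0],[0,0,0,0,0,0],[0,0,0,0,0,0]]]'

```text
time: 24.2
ee_pos: [0.4725, 0.153, 0.0571]
eef_rot: [0.271, 0.653, -0.653, -0.271]
ft_force: [0.1, 0.0, -0.6]
width: 0.0127
```

```bash
python3 - <<'E'
from h import *
st(); snap("wrist","w17"); im=cv2.imread("pics/w17.png"); cv2.imwrite("pics/w17z.png",cv2.resize(im[15:235,150:400],None,fx=2.7,fy=2.7,interpolation=cv2.INTER_CUBIC))
E
```

```text
t 24.2 tcp [0.4725 0.153  0.0571] phi 135.0 tiltfix [ 0.01 -0.    0.01] F [ 0.1  0.  -0.6] w 0.0127 q [-0.35  0.22 -0.06  1.98  0.02  0.95  1.94]
```

View pics/w17z.png

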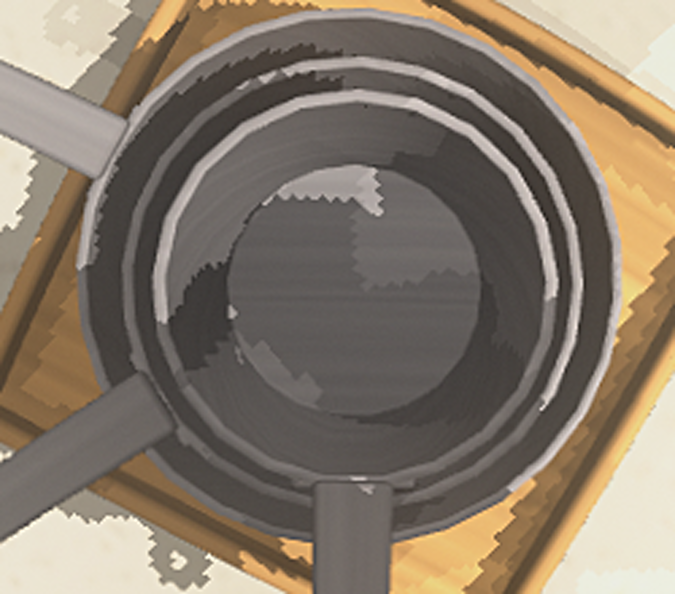

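Emit:
arm_command --targets '[[[0,0.005,0,0,0,0],[0,0.004,0,0,0,0],[0,0.002,0,0,0,0],[0,0.001,0,0,0,0],[0,0,0,0,0,0],[0,0,0,0,0,0]]]'

```text
time: 24.75
ee_pos: [0.4723, 0.1525, 0.0446]
eef_rot: [0.27, 0.653, -0.653, -0.27]
ft_force: [-0.1, -0.1, -0.3]
width: 0.013
```

Emit:
arm_command --targets '[[[0,0.001,0,0,0,0],[0,0.001,0,0,0,0],[0,0,0,0,0,0],[0,0,0,0,0,0]]]'

```text
time: 25.08
ee_pos: [0.4732, 0.1532, 0.0433]
eef_rot: [0.271, 0.654, -0.653, -0.27]
ft_force: [1.2, 1.3, 5.3]
width: 0.0128
```

Emit:
arm_command --targets '[[[0,0,0,0,0,0],[0,0,0,0,0,0],[0,0,0,0,0,0],[0,0,0,0,0,0],[0,0,0,0,0,0]]]' --hand 0.4

```text
time: 25.5
ee_pos: [0.472, 0.1523, 0.0423]
eef_rot: [-0.27, -0.653, 0.653, 0.271]
ft_force: [-0.5, 0.0, 0.7]
width: 0.0329
```

Emit:
arm_command --targets '[[[0,-0.01,0,0,0,0],[0,-0.025,0,0,0,0],[0,-0.04,0,0,0,0],[0,-0.035,0,0,0,0],[0,0,0,0,0,0],[0,0,0,0,0,0]]]'

```text
time: 26.0
ee_pos: [0.4736, 0.153, 0.1554]
eef_rot: [0.272, 0.655, -0.652, -0.269]
ft_force: [0.6, -0.5, -0.1]
width: 0.035
```

```bash
python3 - <<'E'
from h import *
st(); snap("wrist","w18"); im=cv2.imread("pics/w18.png"); cv2.imwrite("pics/w18z.png",cv2.resize(im[20:190,190:370],None,fx=3.5,fy=3.5,interpolation=cv2.INTER_CUBIC))
C=np.array([.6485,.2005]);h=np.radians(-167.1); g=C+.1*np.array([np.cos(h),np.sin(h)]); plan([*g,.15],-77.1)
E
```

```text
t 26.0 tcp [0.4736 0.153  0.1554] phi 135.0 tiltfix [ 0.26  0.   -0.11] F [ 0.6 -0.5 -0.1] w 0.035 q [-0.35  0.1  -0.06  1.88  0.01  1.15  1.95]
[[-0.002,0.0,-0.003,0,-7.0,0],[-0.002,0.0,-0.003,0,-6.0,0],[-0.002,0.0,-0.003,0,-7.0,0],[-0.003,0.001,-0.003,0,-7.0,0],[-0.003,-0.0,-0.002,0,-7.0,0],[-0.003,-0.0,-0.002,0,-6.0,0],[-0.004,0.0,-0.001,0,-7.0,0],[-0.003,0.0,-0.001,0,-7.0,0],[-0.004,0.0,-0.001,0,-6.0,0],[-0.004,0.001,-0.0,0,-7.0,0],[-0.004,-0.0,0.0,0,-7.0,0],[-0.003,-0.0,0.001,0,-7.0,0]]
[[-0.004,0.0,0.001,0,-6.0,0],[-0.003,0.0,0.002,0,-7.0,0],[-0.004,0.0,0.002,0,-7.0,0],[-0.003,0.001,0.002,0,-7.0,0],[-0.002,-0.0,0.002,0,-6.0,0],[-0.003,-0.0,0.003,0,-7.0,0],[-0.002,0.0,0.004,0,-7.0,0],[-0.001,0.0,0.003,0,-6.0,0],[-0.001,0.0,0.003,0,-7.0,0],[-0.001,0.001,0.004,0,-6.9,0]]
from [0.473 0.153 0.154] 135.0 to [0.5509 0.178  0.1496] 282.9 turn 147.9
```

View pics/w18z.png

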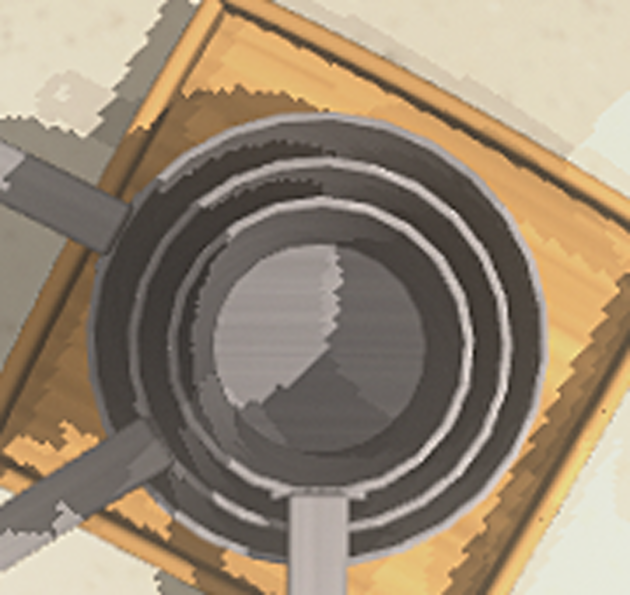

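```bash
python3 - <<'E'
from h import *
z=lambda L:[(190+(u+.5)/3.5-.5,20+(v+.5)/3.5-.5) for u,v in L]
fitcup("w18","c",z([(168,345),(475,345),(321,196),(215,240),(430,240),(430,450),(205,440)]),[(280,175)],z0=.012)
fitcup("w18","b",z([(130,345),(512,345),(321,155),(195,205),(455,205),(455,475)]),[(280,175)],z0=.009)
fitcup("w18","a",z([(90,345),(548,345),(320,112),(160,180),(480,180)]),[(280,175)],z0=.006)
plan([.674,.104,.15],15)
E
```

```text
c C [0.4194 0.1022] H 43.4 rim res mm [-0.3 -0.5 -0.5 -0.7 -0.5 -1.1 -1.1] hand dist [0.0448]
b C [0.4192 0.1017] H 43.7 rim res mm [-0.6 -0.6 -0.3 -1.   0.3 -1.3] hand dist [0.0466]
a C [0.4196 0.1016] H 44.1 rim res mm [-1.  -1.2  0.7 -0.6 -0.3] hand dist [0.0476]
[[-0.01,0.0,-0.006,0,7.0,0],[-0.009,0.0,-0.007,0,6.0,0],[-0.008,0.001,-0.008,0,7.0,0],[-0.007,-0.0,-0.009,0,7.0,0],[-0.006,-0.0,-0.01,0,6.0,0],[-0.005,0.0,-0.01,0,7.0,0],[-0.004,0.0,-0.011,0,7.0,0],[-0.002,0.001,-0.012,0,6.0,0],[-0.001,-0.0,-0.011,0,7.0,0],[0.0,-0.0,-0.012,0,7.0,0],[0.002,0.0,-0.011,0,6.0,0],[0.003,0.0,-0.011,0,7.0,0]]
[[0.004,0.001,-0.011,0,7.0,0],[0.005,-0.0,-0.01,0,6.0,0],[0.007,-0.0,-0.01,0,7.0,0],[0.007,0.0,-0.008,0,7.0,0],[0.009,0.0,-0.008,0,6.0,0],[0.009,0.001,-0.007,0,7.0,0]]
from [0.473 0.153 0.154] 135.0 to [0.6739 0.1035 0.1496] 15.0 turn -120.0
```

All three cups are concentric to within 1 mm. Moving over to look at cup_d.

Emit:
arm_command --targets '[[[-0.01,0,-0.006,0,7,0],[-0.009,0,-0.007,0,6,0],[-0.008,0.001,-0.008,0,7,0],[-0.007,0,-0.009,0,7,0],[-0.006,0,-0.01,0,6,0],[-0.005,0,-0.01,0,7,0],[-0.004,0,-0.011,0,7,0],[-0.002,0.001,-0.012,0,6,0],[-0.001,0,-0.011,0,7,0],[0,0,-0.012,0,7,0],[0.002,0,-0.011,0,6,0],[0.003,0,-0.011,0,7,0]]]'

```text
time: 27.05
ee_pos: [0.6063, 0.1202, 0.149]
eef_rot: [-0.628, -0.324, 0.326, 0.628]
ft_force: [0.3, -0.6, -0.9]
width: 0.035
```

Emit:
arm_command --targets '[[[0.004,0.001,-0.011,0,7,0],[0.005,0,-0.01,0,6,0],[0.007,0,-0.01,0,7,0],[0.007,0,-0.008,0,7,0],[0.009,0,-0.008,0,6,0],[0.009,0.001,-0.007,0,7,0],[0,0,0,0,0,0],[0,0,0,0,0,0]]]'

```text
time: 27.72
ee_pos: [0.6729, 0.1031, 0.1469]
eef_rot: [0.701, 0.092, -0.094, -0.701]
ft_force: [0.4, -0.1, -1.1]
width: 0.0347
```

```bash
python3 - <<'E'
from h import *
st(); snap("wrist","w19")
E
```

```text
t 27.72 tcp [0.6729 0.1031 0.1469] phi 15.2 tiltfix [ 0.02  0.   -0.16] F [ 0.4 -0.1 -1.1] w 0.0347 q [-0.41  0.51  0.27  1.4  -0.14  1.25  0.14]
```

View pics/w19.png

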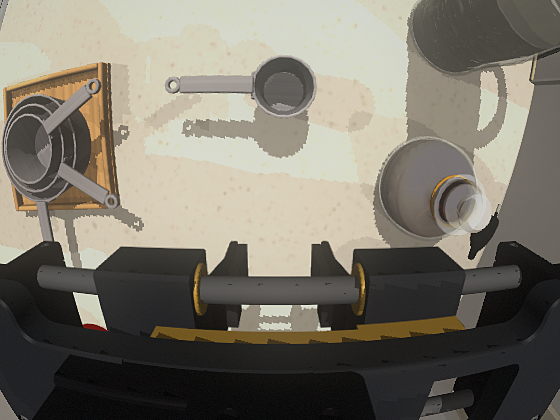

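```bash
python3 - <<'E'
from h import *
im=cv2.imread("pics/w19.png"); cv2.imwrite("pics/w19z.png",cv2.resize(im[40:130,155:335],None,fx=4.2,fy=4.2,interpolation=cv2.INTER_CUBIC))
E
```

```text
(no output)
```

View pics/w19z.png

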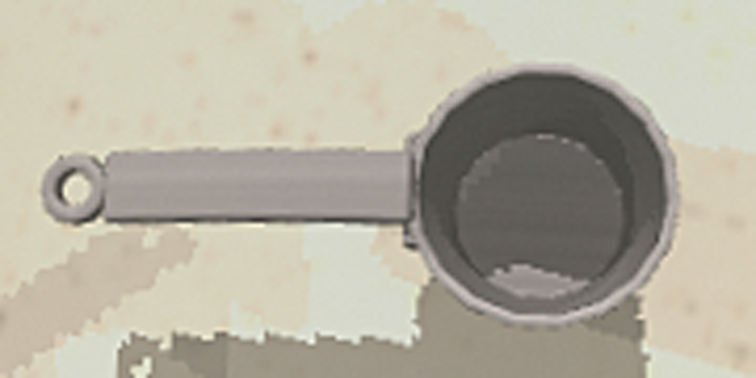

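```bash
python3 - <<'E'
from h import *
z=lambda L:[(155+(u+.5)/4.2-.5,40+(v+.5)/4.2-.5) for u,v in L]
C,H=fitcup("w19","d",z([(678,194),(545,62),(545,324),(640,100),(640,287),(455,95),(450,290)]),z([(300,185),(140,186)]))
h=np.radians(H); g=C+.068*np.array([np.cos(h),np.sin(h)]); print(g)
plan([*g,.12],(H-90)%360)
# perpendicular check on handle direction from two handle pts
import pickle; s,c=pickle.load(open("pics/w19.pkl","rb"))
q=[wray(c,s,*p,.0525)[:2] for p in z([(350,185),(130,186)])]; d=q[1]-q[0]; print(np.degrees(np.arctan2(d[1],d[0])))
E
```

```text
d C [0.6497 0.2033] H -167.4 rim res mm [-0.6 -0.7 -0.9 -0.3 -0.4 -1.1 -0.7] hand dist [0.045 0.076]
[0.58328795 0.18845176]
[[-0.005,0.002,0.008,0,-7.0,0],[-0.004,0.002,0.009,0,-6.0,0],[-0.003,0.002,0.009,0,-7.0,0],[-0.002,0.002,0.009,0,-7.0,0],[-0.0,0.003,0.009,0,-7.0,0],[0.0,0.002,0.01,0,-6.0,0],[0.002,0.002,0.009,0,-7.0,0],[0.002,0.002,0.01,0,-7.0,0],[0.004,0.002,0.008,0,-6.0,0],[0.004,0.002,0.009,0,-7.0,0],[0.006,0.002,0.007,0,-7.0,0],[0.006,0.002,0.007,0,-7.0,0]]
[[0.008,0.002,0.006,0,-6.3,0]]
from [0.673 0.103 0.147] 15.2 to [0.5835 0.1888 0.1203] 102.5 turn 87.3
-167.60518647815186
```

View pics/w19_fit.png

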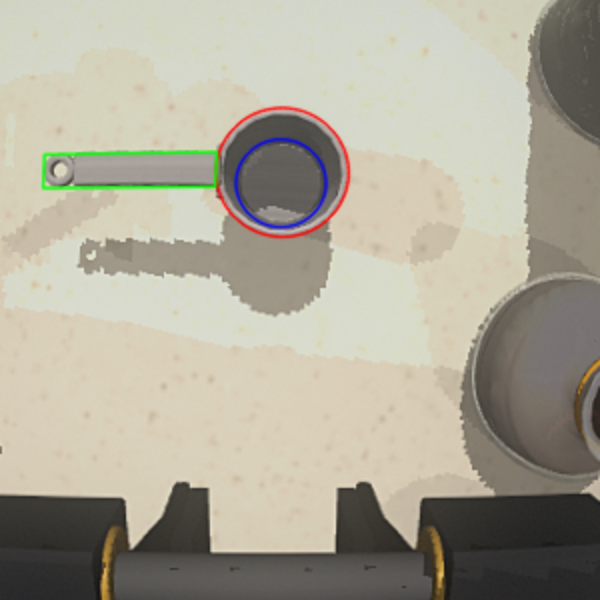

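Emit:
arm_command --targets '[[[-0.005,0,0.008,0,-7,0],[-0.004,0,0.009,0,-6,0],[-0.003,0.002,0.009,0,-7,0],[-0.002,0.002,0.009,0,-7,0],[0,0.003,0.009,0,-7,0],[0,0.002,0.01,0,-6,0],[0.002,0.002,0.009,0,-7,0],[0.002,0.002,0.01,0,-7,0],[0.004,0.002,0.008,0,-6,0],[0.004,0.002,0.009,0,-7,0],[0.006,0.002,0.007,0,-7,0],[0.006,0.002,0.007,0,-7,0]]]'

```text
time: 28.77
ee_pos: [0.5903, 0.1824, 0.1274]
eef_rot: [-0.47, -0.528, 0.528, 0.47]
ft_force: [-0.4, 0.1, -0.0]
width: 0.0349
```

Emit:
arm_command --targets '[[[0.008,0.002,0.006,0,-6.3,0],[0,0,0,0,0,0],[0,0,0,0,0,0]]]'

```text
time: 29.02
ee_pos: [0.5841, 0.1894, 0.1256]
eef_rot: [-0.443, -0.551, 0.551, 0.444]
ft_force: [-0.6, -0.5, 0.9]
width: 0.0347
```

```bash
python3 - <<'E'
from h import *
st(); snap("wrist","w20"); plan([.5833,.1885,.035],102.6)
E
```

```text
t 29.02 tcp [0.5841 0.1894 0.1256] phi 102.3 tiltfix [-0.02 -0.    0.01] F [-0.6 -0.5  0.9] w 0.0347 q [-0.37  0.38 -0.03  1.61  0.01  1.16  1.39]
[[0.0,0.03,0.0,0,0,0],[0.0,0.03,0.001,0,0,0],[0.0,0.031,0.0,0,-0.4,0]]
from [0.585 0.189 0.126] 102.2 to [0.5836 0.1885 0.0347] 102.6 turn 0.4
```

View pics/w20.png

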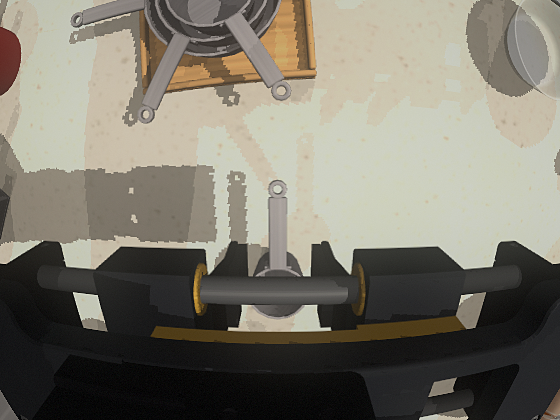

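Emit:
arm_command --targets '[[[0,0.025,0,0,0,0],[0,0.03,0,0,-0.3,0],[0,0.025,0,0,0,0],[0,0.01,0,0,0,0],[0,0,0,0,0,0],[0,0,0,0,0,0]]]'

```text
time: 29.57
ee_pos: [0.5852, 0.1888, 0.0362]
eef_rot: [0.442, 0.552, -0.552, -0.442]
ft_force: [0.5, 0.1, 0.2]
width: 0.0347
```

Emit:
arm_command --targets '[[[0,0,0,0,0,0],[0,0,0,0,0,0],[0,0,0,0,0,0],[0,0,0,0,0,0],[0,0,0,0,0,0],[0,0,0,0,0,0],[0,0,0,0,0,0]]]' --hand 0 --grip_force 50

```text
time: 30.15
ee_pos: [0.5848, 0.1892, 0.0359]
eef_rot: [0.442, 0.552, -0.552, -0.442]
ft_force: [-2.5, 0.2, 4.1]
width: 0.0128
```

```bash
python3 - <<'E'
from h import *
s=st(); snap("wrist","w21")
p,R=phi(s); rel=(np.r_[.6497,.2033,.05]-s["ee_pos"])@R; print(rel)
E
```

```text
t 30.15 tcp [0.5848 0.1892 0.0359] phi 102.6 tiltfix [0.01 0.   0.01] F [-2.5  0.2  4.1] w 0.0128 q [-0.36  0.47 -0.03  1.68  0.02  0.99  1.39]
[-0.00041658 -0.01410048 -0.0664529 ]
```

View pics/w21.png

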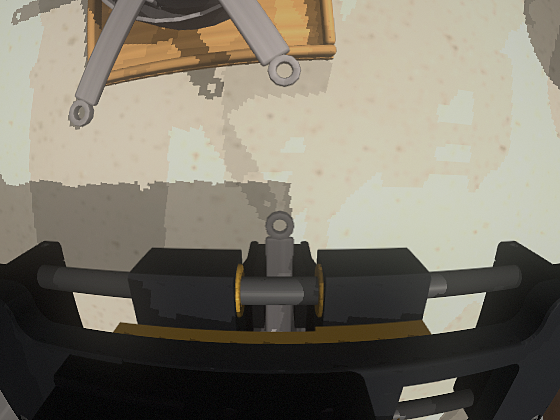

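Emit:
arm_command --targets '[[[0,-0.01,0,0,0,0],[0,-0.02,0,0,0,0],[0,-0.03,0,0,0,0],[0,-0.03,0,0,0,0],[0,-0.03,0,0,0,0],[0,0,0,0,0,0],[0,0,0,0,0,0]]]'

```text
time: 30.78
ee_pos: [0.5859, 0.1894, 0.158]
eef_rot: [0.443, 0.553, -0.551, -0.441]
ft_force: [0.0, -0.6, -0.7]
width: 0.0129
```

```bash
python3 - <<'E'
from h import *
st(); plan([.4028,.1653,.15],15)
E
```

```text
t 30.78 tcp [0.5859 0.1894 0.158 ] phi 102.6 tiltfix [0.23 0.   0.04] F [ 0.  -0.6 -0.7] w 0.0129 q [-0.37  0.35 -0.03  1.58  0.01  1.21  1.4 ]
[[0.001,0.001,0.014,0,7.0,0],[-0.0,0.0,0.014,0,6.0,0],[-0.002,0.001,0.014,0,7.0,0],[-0.004,0.0,0.014,0,7.0,0],[-0.005,0.001,0.013,0,7.0,0],[-0.007,0.001,0.013,0,6.0,0],[-0.008,0.0,0.011,0,7.0,0],[-0.01,0.001,0.011,0,7.0,0],[-0.01,0.001,0.009,0,7.0,0],[-0.012,0.0,0.008,0,6.0,0],[-0.013,0.001,0.007,0,7.0,0],[-0.013,0.0,0.005,0,7.0,0]]
[[-0.014,0.001,0.003,0,6.6,0]]
from [0.586 0.189 0.158] 102.6 to [0.4028 0.1648 0.15  ] 15.0 turn -87.6
```

Emit:
arm_command --targets '[[[0.001,0.001,0.014,0,7,0],[0,0,0.014,0,6,0],[-0.002,0.001,0.014,0,7,0],[-0.004,0,0.014,0,7,0],[-0.005,0.001,0.013,0,7,0],[-0.007,0.001,0.013,0,6,0],[-0.008,0,0.011,0,7,0],[-0.01,0.001,0.011,0,7,0],[-0.01,0.001,0.009,0,7,0],[-0.012,0,0.008,0,6,0],[-0.013,0.001,0.007,0,7,0],[-0.013,0,0.005,0,7,0]]]'

```text
time: 31.78
ee_pos: [0.4142, 0.1662, 0.1473]
eef_rot: [0.695, 0.13, -0.131, -0.695]
ft_force: [0.0, 0.3, -0.4]
width: 0.0128
```

Emit:
arm_command --targets '[[[-0.014,0.001,0.003,0,6.6,0],[0,0,0,0,0,0],[0,0,0,0,0,0]]]'

```text
time: 32.03
ee_pos: [0.4012, 0.1642, 0.147]
eef_rot: [0.701, 0.093, -0.094, -0.701]
ft_force: [0.6, 0.3, 0.1]
width: 0.013
```

```bash
python3 - <<'E'
from h import *
st(); s,c=snap("scene","s22"); cv2.imwrite("pics/s22c.png",cv2.resize(c["pixels"][150:300,200:400],None,fx=4,fy=4,interpolation=cv2.INTER_CUBIC))
s,c=snap("top","t22"); cv2.imwrite("pics/t22c.png",cv2.resize(c["pixels"][190:310,190:350],None,fx=5,fy=5,interpolation=cv2.INTER_CUBIC))
plan([.4028,.1653,.075],15)
E
```

```text
t 32.03 tcp [0.4012 0.1642 0.147 ] phi 15.2 tiltfix [ 0.01  0.   -0.04] F [0.6 0.3 0.1] w 0.013 q [-0.53 -0.03  0.03  2.04  0.    1.13 -0.23]
[[0.0,0.036,0.0,0,0.1,0],[0.001,0.036,0.001,0,0.1,0]]
from [0.402 0.164 0.147] 15.2 to [0.4028 0.1656 0.0753] 15.0 turn -0.2
```

View pics/s22c.png

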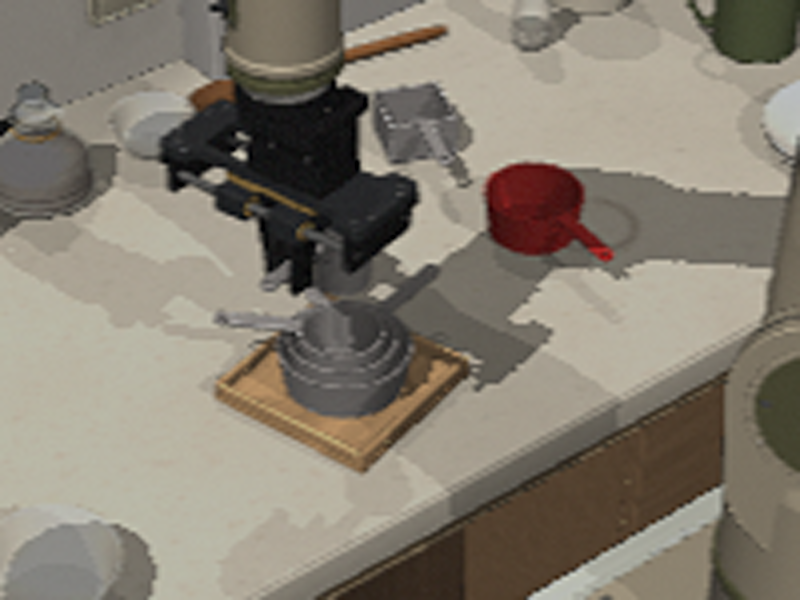

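View pics/t22c.png

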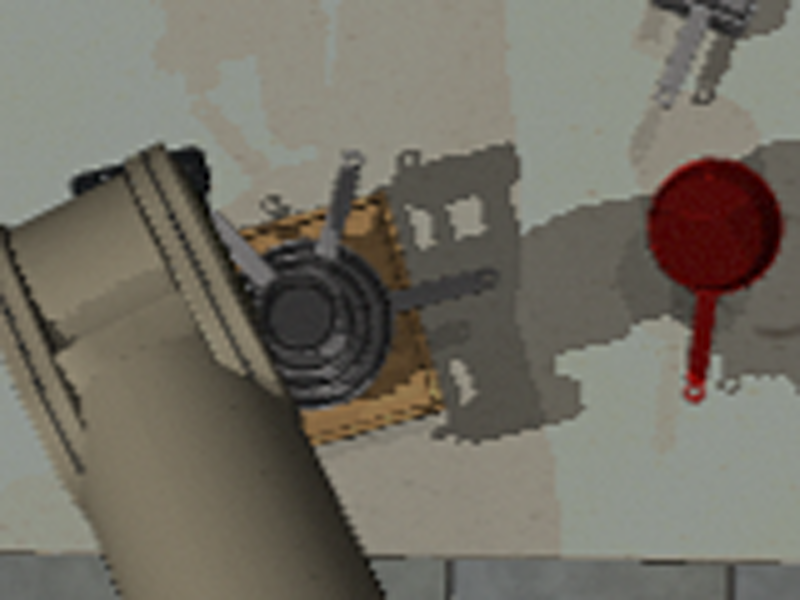

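Emit:
arm_command --targets '[[[0,0.03,0,0,0,0],[0.001,0.03,0.001,0,0,0],[0,0.018,0,0,0,0],[0,0.006,0,0,0,0],[0,0,0,0,0,0],[0,0,0,0,0,0]]]'

```text
time: 32.63
ee_pos: [0.403, 0.1658, 0.0641]
eef_rot: [-0.701, -0.093, 0.093, 0.701]
ft_force: [1.1, -0.3, -0.3]
width: 0.0129
```

```bash
python3 - <<'E'
from h import *
st(); s,c=snap("scene","s23"); cv2.imwrite("pics/s23c.png",cv2.resize(c["pixels"][200:280,240:340],None,fx=7,fy=7,interpolation=cv2.INTER_CUBIC))
s,c=snap("top","t23"); cv2.imwrite("pics/t23c.png",cv2.resize(c["pixels"][215:285,225:295],None,fx=7,fy=7,interpolation=cv2.INTER_CUBIC))
E
```

```text
t 32.63 tcp [0.403  0.1658 0.0641] phi 15.1 tiltfix [-0.    0.    0.02] F [ 1.1 -0.3 -0.3] w 0.0129 q [-0.53  0.08  0.03  2.12 -0.    0.94 -0.23]
```

View pics/s23c.png

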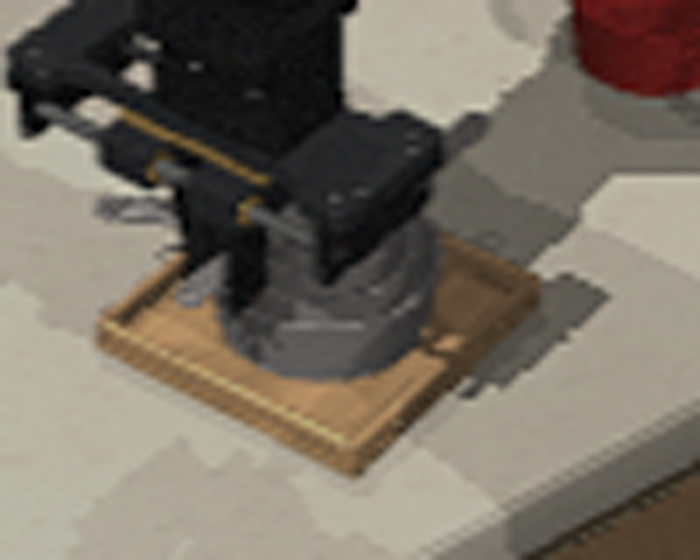

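View pics/t23c.png

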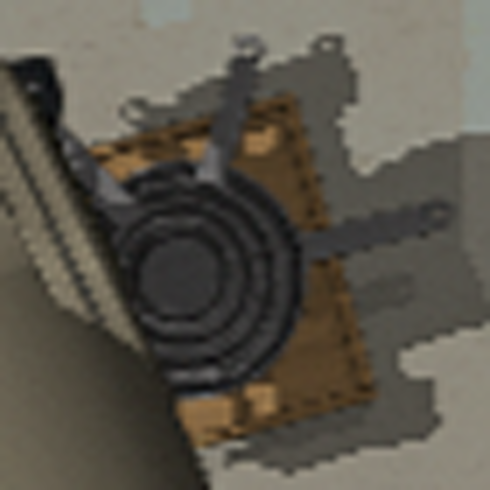

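Emit:
arm_command --targets '[[[0,0.005,0,0,0,0],[0,0.004,0,0,0,0],[0,0.002,0,0,0,0],[0,0.001,0,0,0,0],[0,0,0,0,0,0],[0,0,0,0,0,0]]]'

```text
time: 33.23
ee_pos: [0.4024, 0.1656, 0.0516]
eef_rot: [-0.701, -0.092, 0.092, 0.701]
ft_force: [-0.8, 0.1, -0.6]
width: 0.013
```

Emit:
arm_command --targets '[[[0,0.001,0,0,0,0],[0,0.001,0,0,0,0],[0,0,0,0,0,0],[0,0,0,0,0,0]]]'

```text
time: 33.57
ee_pos: [0.4027, 0.1666, 0.0502]
eef_rot: [-0.701, -0.093, 0.092, 0.701]
ft_force: [-2.5, 2.8, 6.3]
width: 0.0127
```

Contact came at 0.050, where I expected it. Releasing.

Emit:
arm_command --targets '[[[0,0,0,0,0,0],[0,0,0,0,0,0],[0,0,0,0,0,0],[0,0,0,0,0,0],[0,0,0,0,0,0]]]' --hand 0.4

```text
time: 33.98
ee_pos: [0.4023, 0.1655, 0.0494]
eef_rot: [0.701, 0.092, -0.092, -0.701]
ft_force: [-1.3, -0.3, -0.1]
width: 0.0331
```

Emit:
arm_command --targets '[[[0,-0.01,0,0,0,0],[0,-0.025,0,0,0,0],[0,-0.03,0,0,0,0],[0,-0.03,0.01,0,0,0],[0,-0.015,0.03,0,0,0],[0,0,0.04,0,0,0],[0,0,0.04,0,0,0],[0,0,0.04,0,0,0],[0,0,0.04,0,0,0],[0,0,0,0,0,0],[0,0,0,0,0,0]]]'

```text
time: 34.9
ee_pos: [0.3492, 0.3607, 0.16]
eef_rot: [-0.701, -0.094, 0.094, 0.701]
ft_force: [1.2, 0.2, -0.2]
width: 0.035
```

```bash
python3 - <<'E'
from h import *
st(); s,c=snap("scene","s24"); cv2.imwrite("pics/s24c.png",cv2.resize(c["pixels"][200:280,240:340],None,fx=7,fy=7,interpolation=cv2.INTER_CUBIC))
s,c=snap("top","t24"); cv2.imwrite("pics/t24c.png",cv2.resize(c["pixels"][215:285,215:300],None,fx=7,fy=7,interpolation=cv2.INTER_CUBIC))
snap("wrist","w24")
E
```

```text
t 34.9 tcp [0.3492 0.3607 0.16  ] phi 15.3 tiltfix [-0.02  0.   -0.01] F [ 1.2  0.2 -0.2] w 0.035 q [-0.74  0.12 -0.16  1.86  0.02  1.17 -0.64]
```

View pics/s24c.png

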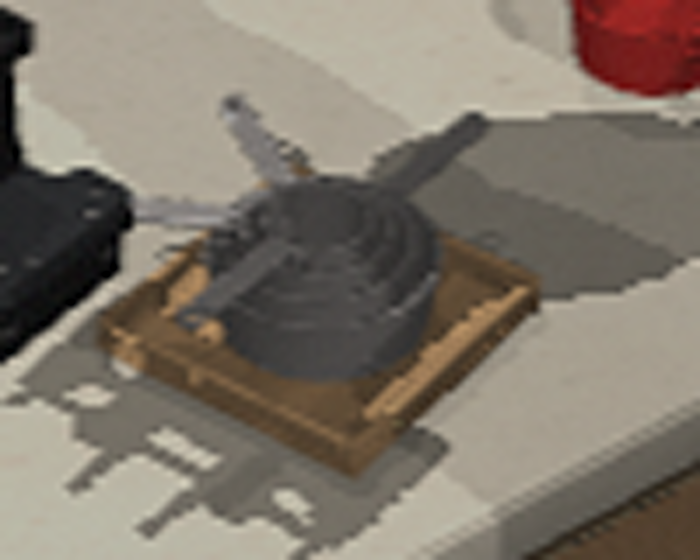

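View pics/t24c.png

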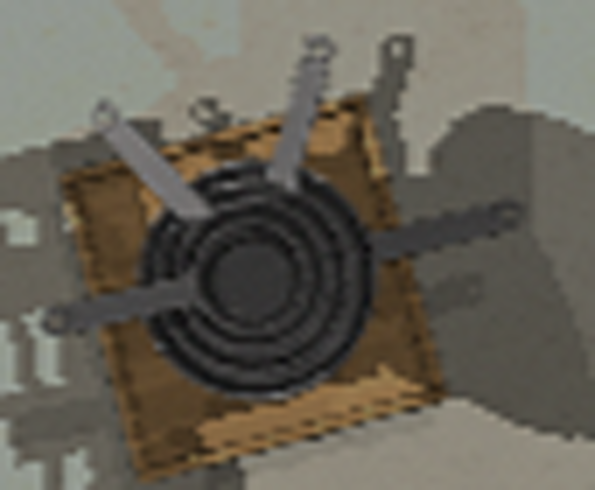

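View pics/t24.png

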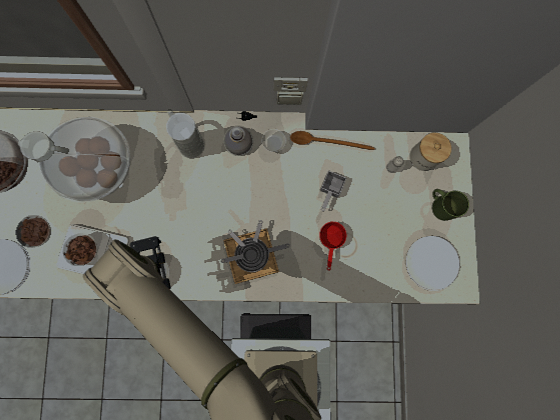

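Emit:
arm_command --targets '[[[0,0,-0.04,0,0,0],[0,0,-0.04,0,0,0],[0,0,-0.04,0,0,0],[0.01,0,-0.04,0,0,0],[0.01,0,-0.04,0,0,0],[0,0,-0.04,0,0,0],[0,0,-0.04,0,0,0],[0,0,-0.04,0,0,0],[0,0,-0.04,0,0,0],[0,0,0,0,0,0],[0,0,0,0,0,0]]]'

```text
time: 35.97
ee_pos: [0.4631, 0.0128, 0.1599]
eef_rot: [-0.701, -0.09, 0.09, 0.701]
ft_force: [0.4, 0.9, 0.4]
width: 0.035
```

```bash
python3 - <<'E'
from h import *
st(); s,c=snap("wrist","w25"); cv2.imwrite("pics/w25z.png",cv2.resize(c["pixels"][0:220,140:420],None,fx=2.7,fy=2.7,interpolation=cv2.INTER_CUBIC))
E
```

```text
t 35.97 tcp [0.4631 0.0128 0.1599] phi 14.6 tiltfix [-0.    0.    0.02] F [0.4 0.9 0.4] w 0.035 q [-0.34  0.02  0.21  1.96 -0.    1.16  0.13]
```

View pics/w25z.png

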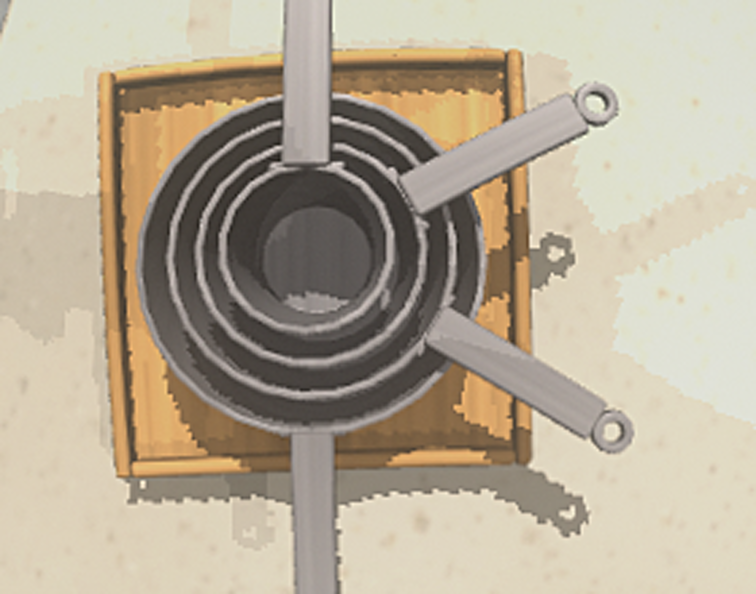

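```bash
python3 - <<'E'
from h import *
z=lambda L:[(140+(u+.5)/2.7-.5,(v+.5)/2.7-.5) for u,v in L]
fitcup("w25","d",z([(218,248),(395,248),(306,335),(245,310),(368,310)]),z([(306,100)]),z0=.015)
st(); print(r.close_job())
E
```

```text
d C [0.4192 0.1032] H 104.6 rim res mm [-0.3 -0.5  0.2 -0.3  0. ] hand dist [0.0434]
t 36.02 tcp [0.4629 0.0148 0.1598] phi 14.8 tiltfix [-0.03  0.    0.02] F [-1.   1.1  0.1] w 0.0348 q [-0.34  0.02  0.21  1.96 -0.    1.16  0.13]
the job is handed in; nothing more can be done
None
```

All four cups are nested in the tray in order of size, upright and released, and I handed the job in at 36 s of the 107 s allowed. I picked each one up by its handle and fanned the handles out to about −75°, −15°, 45° and 105° so none sits above another.

**Last checks:**
- **Seating:** each cup met resistance at the height expected for sitting floor on floor. The contact force was 5–9 N just before release.
- **Centring:** the last wrist pictures put all four cups within about 2 mm of the same centre, (0.419, 0.102), and the final one shows an evenly nested, level stack.
- **Everything else:** by eye in the last top view, the square scoop, the red cup and the dessert glass stand where they were. The arm hid the glass bowl in that view, but nothing touched it. Nothing was tipped or pushed off the surface.

**Disagreements:** the first top-camera positions were 3–6 mm off the wrist camera's, so I used the wrist camera's. Rims also measured about 1 mm smaller than their stated radius in most wrist pictures. My first reading of cup_b in the nest was about 3.5 mm off. A closer crop brought it to within about 3 mm, and a later picture to within about 2 mm, of where the arm had set it down.

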